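# Hang a second print plate behind the hook tip and pack both home

### The job

Take the print plate with the hanger head out of the wooden rack and hang it by its eye on the hook where a smaller plate already hangs. Then use it to slide the first plate gently back along the bar until the pair is packed tight, face to face, against the white back plate, leaning on it with about 8 newtons for half a second (never 15 or more), and let go. The first plate must stay on the hook and nothing else may be disturbed.

Things in the scene. Friction and masses are not known exactly. Their poses are not given: they have to be found in the camera images.
- work: The plate to hang: aluminium sheet 110 wide (y) x 5 thick (x) x 75 high under a grey plastic head 16 thick, 60 wide, 70 to 132 above the lower edge; on top a grip neck 30 wide (y), 16 thick, 132 to 175 above it. Origin: middle of the lower edge; z up, x thickness. 0.2 to 0.4 kg. Stands loose in a 7 mm slot, 35 deep, so may lean a few degrees.
- work_eye (a point): Point in the eye of the plate to hang, where the bar's axis lies once it is seated: 115 above the lower edge, mid thickness. The eye goes through the 16 mm head along x: 26 wide; floor 27 below this point; roof an upside-down V of 90 degrees with its apex 7 above it. Head top is 17 and neck top 60 above it.
- hung: The smaller plate that already hangs on the hook: sheet 85 wide x 5 thick, the same hanger head (16 thick, 60 wide), but a neck only 20 wide. Origin 115 below its seated eye; z up, x its thickness, along the bar. Pushed along the bar it drags with 2 to 8 N and may bind a little, so a felt push alone does not prove it is home; its head cracks at 15 N.
- hung_eye (a point): Point in the eye of the hanging plate, on the bar's axis, mid thickness of its head. Its faces are 8 mm before and behind.
- bar_root (a point): Where the axis of the hook's bar meets the front of the white back plate (56 wide, top 20 above the axis). The 10 mm round bar runs from here 120 mm level along -x; axis 170 above the bench; z up. All rigid: a millimetre too far means tens of newtons. A head flush on the back plate has its eye at x = -8 mm here, a second flush on the first x = -24 mm. Base 150 x 120 x 12.
- bar_tip (a point): Top of the upturned tip at the free end of the bar, 17 mm above the bar's axis, 120 mm from the back plate; the tip is 10 mm thick. To pass an eye over it, hold the eye point 13 to 21 mm above the bar's axis, best 17.
- rack: Fixed plywood rack, 120 (x) x 140 (y) x 45 high, origin under its centre. The work plate stands in the slot at x = -25 mm, on a floor 10 above the bench; the slot at x = +30 mm holds the spare glass.
- glass: Spare glass sheet 100 x 5 x 85 standing in the rack's other slot; leave alone. Origin under its lower edge.
- spool: Small filament spool lying flat, 100 across, 44 high; leave alone. Origin under its centre.
- scraper: Spatula-like scraper lying on the bench, about 0.2 m long; leave alone.
- bottle: White bottle, 50 across, 130 high; leave alone. Origin under its centre.
- work_grip (a point): Where to pinch the plate to hang: mid neck, 152 above its lower edge. Pinch across the 30 mm width (y) from above, firmly (45 N or so): it is pushed with later and may shift in the fingers.
Mind the look-alikes: they are no part of the job. What is shaped like the work but red is not meant.

How it is judged:
By the outcome, as a careful person would: the job done as asked, in the order asked, and still so for the second after the job is handed in, with the robot touching nothing.
It also fails if it takes over 70 s, if anything falls off the work surface, if the arm or the gripper's body presses on something with over 40 N, if the wrist force passes 120 N, or if a joint passes its speed limit or range.

### The arm

A 7-joint arm with a two-finger parallel gripper is mounted at the origin on the work surface. World frame = base frame: x ahead of the robot, y to its left, z up, the work surface at z = 0. Lengths are in m, angles in rad, forces in N, time in s.
With the tool pointing down it reaches from about 0.35 to 0.9 m from the base axis. Payload 19.9 kg.
Tool frame: the origin (TCP) lies between the finger pads; the fingertips stand 17 mm ahead of it and the grasp point (between the pads) lies 2 mm behind it; x points along the fingers, y is the direction in which the jaws open and shut, and the axes are right-handed (so a half turn about x gives the same grasp; the last joint's range is limited). The gripper opens to 94 mm and grips with 3 to 60 N. Pads are 16 mm wide; open, the fingers measure 119 mm over their backs; the gripper's body (75 mm by 177 mm) begins 78 mm behind the grasp point.
Start: joints at [1.173, 0.417, -0.01, 1.614, 0.005, 1.111, -0.053], TCP at [0.218, -0.586, 0.187] pointing down, gripper open.
Joint ranges: [-2.81, 2.81], [-0.39, 2.02], [-1.27, 1.25], [0.06, 2.57], [-1.19, 4.33], [0.19, 2], [-2.82, 2.82]. Speed limits (rad/s): [1.89, 1.89, 2.39, 2.39, 3.01, 3.01, 3.01].

### API

Orientations are given as a unit quaternion [x, y, z, w].
In Python, from bench import bot, optics, job gives the robot as it stands.
- The arm moves only by the tool move_arm, never from a script. Its argument "motion" is one flat list of numbers, 5 for each row, row after row: the shift along the world's x, y, z in cm, then the turn about the world's z in rad, then the finger opening in cm, from 0 to 9.4. In form: [dx, dy, dz, turn, gripper, dx, dy, dz, turn, gripper, ...]. A call has 1 to 10 rows; each row shifts and turns the commanded pose from where the row before left it; what a row does not reach is not made up. A row lasts 1/10 s, in which the tool goes at most 50 mm and 8.59 degrees, less where a joint would pass 70% of its speed; a pose out of reach is approached as far as the arm can. A call with a gripper value outside its range is refused whole. The fingers move at their own pace and stop on an object; the grip force is fixed at half the most. Time passes only in rows, so rows that do not move let the fingers close. It gives the time, the measured TCP pose, the force and the opening at its end, in the units of the state.
- bot.sense(): the state, without advancing time (a new reading comes with each control period).
- optics.capture(name): name is "scene" or "top"; returns (picture, depth): 384x512x3 uint8, blue, green, red; 384x512 float32, m along the optical axis (not along the pixel's ray), 0 where there is no reading.
- optics.camera_info(name): a dict with "fx", "fy", "cx", "cy" (pixels), "R" (3x3) and "t" (3): a world point X has camera coordinates R X + t. Camera axes: x right, y down, z forward; pixel columns grow to the right and rows downward; lengths in m; the calibration is good to about 2 mm. A picture is of the moment at which its call begins. camera_info takes no time and is no camera call.
- job.finish_job(): hands the job in, once; it reports no verdict.
Trained networks look in the newest picture that a camera, given by its name, has taken for a name from the list of things; names that differ only in an ending like _2 or _b are one class to them, and where a whole thing is asked for, a point or a joint stands for the part that bears it (a point fixed in the world has none). Each returns a list of dicts, best first, with "p" (0 to 1); they miss things now and then, are a little off and sometimes report something else, mostly with a low value. They report only what shows in the picture. A call takes as long as a camera call. They do not tell look-alikes from the thing itself.
- optics.silhouettes(camera, target): "region" (384x512 bool, what is visible of it) and "rect" ([left, top, right, bottom] as shares, 0 to 1, of the picture: columns of its width, rows of its height, round what is visible of it).
- optics.landmark_of(camera, target): "location" ([column, row] as shares, 0 to 1, of the picture: columns of its width, rows of its height: a listed point, or the origin of a listed thing).
The state is a dict: "clock": time; "qpos": joint angles; "joint_velocities": joint speeds; "tau": joint torques, N m; "ee_pos": TCP position; "orientation": TCP orientation; "contact_force": force on the tool from outside, world axes, zero at the start; "ft_torque": the same for the moment, N m; "gripper_width": opening from 0.0 (shut) to 1.0 (fully open).
Only numpy, scipy, OpenCV 4.12 (cv2) and the standard library are available. Lean on these libraries where they do the work, as an engineer would, in place of code of your own. Each camera call takes 0.05 s, during which the arm holds its last target.

## Working session

There is one attempt and no reset: what is moved stays moved. The work goes in short steps, Python scripts to look and compute and a tool call to move; the robot and the scene stay as the last step left them, time stands still between calls to the robot, and variables do not carry over. Pictures are saved under pics/ and viewed, and the job is handed in when it is done.

Besides the shell and the picture viewer there is one more tool, called after "Request:" as name(argument=value, ...) on one line, values as JSON. move_arm: Moves the arm, as the interface text tells. Its arguments: {"type":"object","properties":{"motion":{"type":"array"}},"required":["motion"]}

```bash
mkdir -p pics; ls
python3 - <<'E'
from bench import bot, optics, job
import cv2,numpy as np
print(bot.sense())
for n in("scene","top"):
    p,d=optics.capture(n); cv2.imwrite(f"pics/{n}0.png",p); np.save(f"pics/{n}0d.npy",d)
    print(n,optics.camera_info(n))
    for t in ("work","work_eye","work_grip","hung","hung_eye","bar_root","bar_tip","rack"):
        print(t,[(np.round(np.array(r["location"])*[512,384],1).tolist(),round(r["p"],2)) for r in optics.landmark_of(n,t)][:4])
E
```

```text
pics
{'clock': 0.0, 'qpos': array([ 1.17249418,  0.4179607 , -0.01028042,  1.61417073,  0.00471338,
        1.11069954, -0.05298147]), 'joint_velocities': array([ 0.00026182,  0.00111059, -0.00059701,  0.00021792, -0.00014579,
        0.00040723, -0.00092826]), 'tau': array([ 2.55683648e-03, -8.51243734e+01,  6.40605111e-01, -4.25997949e+01,
       -4.87106759e-02,  1.84952508e-02,  7.40177285e-06]), 'ee_pos': array([ 0.2181299 , -0.58527445,  0.18673514]), 'orientation': array([-0.69576822, -0.12589872,  0.69599815, -0.12507067]), 'contact_force': array([-0.43986102, -0.53168602, -0.63229252]), 'ft_torque': array([ 0.00704843,  0.02411224, -0.04554248]), 'gripper_width': 0.9990891020958995}
scene {'fx': 448.4160999768835, 'fy': 448.4160999768835, 'cx': 251.28193325899971, 'cy': 194.19009706153238, 'R': array([[-0.12685874,  0.99190371,  0.0058212 ],
       [ 0.76473171,  0.10153901, -0.63629808],
       [-0.6317375 , -0.07626832, -0.77142133]]), 't': array([ 0.05484309, -0.33008051,  1.62011822])}
work [([333.4, 231.4], 0.86), ([310.2, 185.2], 0.75), ([356.7, 196.0], 0.65)]
work_eye
[... 519 characters left out ...]
'cy': 194.69772236465636, 'R': array([[ 0.05909838, -0.99825134, -0.0012845 ],
       [-0.97519851, -0.05745857, -0.21374374],
       [ 0.21329617,  0.01388455, -0.97688892]]), 't': array([-0.02706942,  0.59195887,  0.79074049])}
work [([170.4, 208.7], 0.7), ([135.5, 261.9], 0.7), ([185.6, 285.4], 0.61)]
work_eye [([109.7, 263.8], 0.76), ([156.1, 202.7], 0.72), ([173.7, 285.1], 0.72), ([379.2, 242.9], 0.69)]
work_grip [([151.3, 198.5], 0.7), ([171.3, 287.6], 0.68), ([109.3, 260.2], 0.6), ([368.1, 202.2], 0.37)]
hung [([354.9, 213.0], 0.55)]
hung_eye [([370.4, 202.0], 0.57)]
bar_root [([363.2, 186.7], 0.7)]
bar_tip [([381.4, 239.6], 0.64)]
rack [([168.7, 199.1], 0.85), ([150.8, 197.5], 0.26)]
```

Run:
```python
import cv2
a=cv2.imread("pics/scene0.png");cv2.imwrite("pics/scene0b.png",cv2.resize(a,(800,600),interpolation=cv2.INTER_CUBIC))
a=cv2.imread("pics/top0.png");cv2.imwrite("pics/top0b.png",cv2.resize(a,(800,600),interpolation=cv2.INTER_CUBIC))
```

```text
(no output)
```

View pics/scene0b.png

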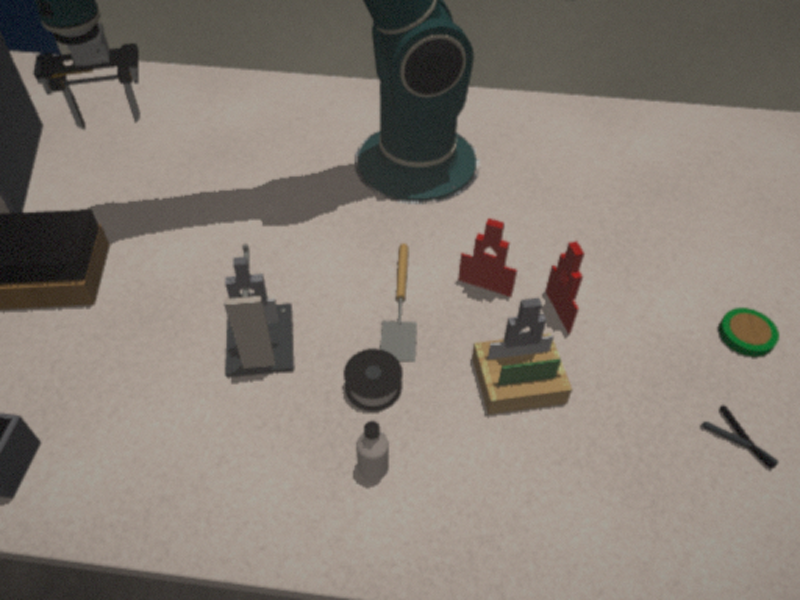

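View pics/top0b.png

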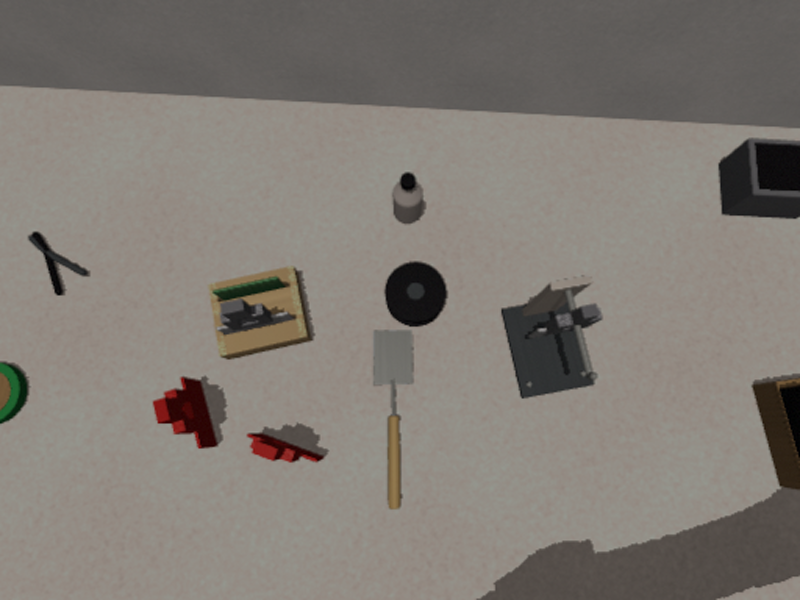

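The grey-headed plate stands in the rack (scene 512-px ≈ (337,208), top ≈ (155,202)). The two red look-alikes are at scene (312,160) and (362,180), so the grey one fits. The hook with the hung plate is at scene ≈ (157,185), top ≈ (365,205). I'll confirm with crops and work out the geometry from depth.

```bash
cat > h.py <<'E'
import numpy as np,cv2
from bench import bot,optics,job
def cloud(n,d):
    c=optics.camera_info(n); v,u=np.mgrid[0:384,0:512]
    P=np.stack([(u-c["cx"])/c["fx"]*d,(v-c["cy"])/c["fy"]*d,d],-1)
    W=(P-c["t"])@c["R"]; W[d<=0]=np.nan
    return W
def proj(n,X):
    c=optics.camera_info(n); q=np.asarray(X)@c["R"].T+c["t"]
    return np.stack([q[...,0]/q[...,2]*c["fx"]+c["cx"],q[...,1]/q[...,2]*c["fy"]+c["cy"]],-1)
E
python3 - <<'E'
from h import *
for n,boxes in (("scene",[(290,180,90,90),(130,145,80,105)]),("top",[(125,160,80,80),(310,165,90,100)])):
    a=cv2.imread(f"pics/{n}0.png");W=cloud(n,np.load(f"pics/{n}0d.npy"))
    ims=[cv2.resize(a[y:y+h,x:x+w],(395,395*h//w),interpolation=cv2.INTER_CUBIC) for x,y,w,h in boxes]
    H=max(i.shape[0] for i in ims)
    cv2.imwrite(f"pics/{n}_c.png",np.hstack([np.pad(i,((0,H-i.shape[0]),(0,5),(0,0))) for i in ims]))
    bench=W[300:340,200:300].reshape(-1,3) if n=="scene" else W[300:330,30:120].reshape(-1,3)
    print(n,"bench z",np.nanmean(bench[:,2]),np.nanstd(bench[:,2]))
S=cloud("scene",np.load("pics/scene0d.npy"));T=cloud("top",np.load("pics/top0d.npy"))
for nm,W,(c,r) in [("wk s",S,(337,208)),("hook s",S,(157,180)),("root s",S,(157,196)),("wk t",T,(148,198)),("hook t",T,(368,203)),("tip t",T,(381,240))]:
    print(nm,np.round(W[r,c],3))
E
```

```text
scene bench z 0.0012098293075939082 0.004912456096240129
top bench z -4.601766324011896e-05 0.0015696944640387742
wk s [0.561 0.236 0.138]
hook s [ 0.572 -0.223  0.189]
root s [ 0.616 -0.212  0.181]
wk t [0.546 0.233 0.184]
hook t [ 0.559 -0.22   0.2  ]
tip t [ 0.487 -0.249  0.188]
```

View pics/scene_c.png

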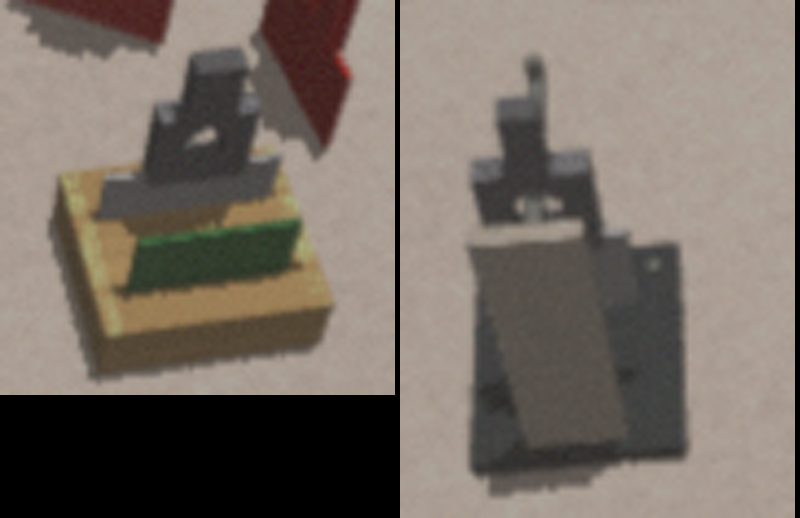

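View pics/top_c.png

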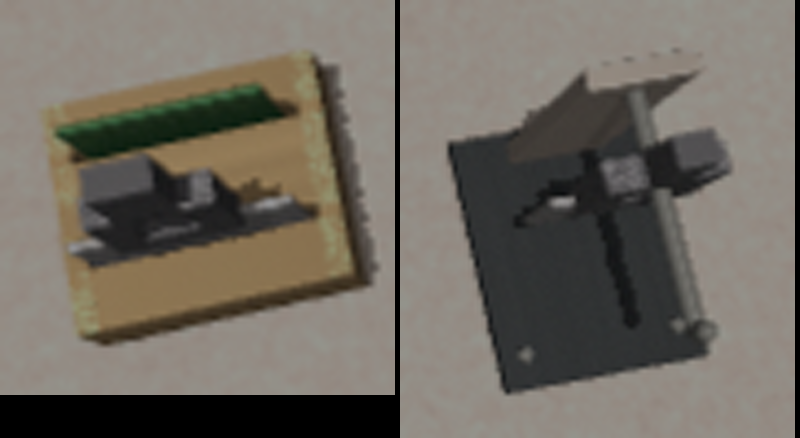

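Run:
```python
from h import *
S=cloud("scene",np.load("pics/scene0d.npy"));T=cloud("top",np.load("pics/top0d.npy"))
dt=np.load("pics/top0d.npy");print("nan frac",np.mean(dt<=0),np.mean(np.load("pics/scene0d.npy")<=0))
def sel(W,lo,hi):
    m=np.all((W>lo)&(W<hi),-1);return W[m]
# neck top of work
for n,W in(("scene",S),("top",T)):
    p=sel(W,[.5,.15,.178],[.62,.32,.2]);print(n,"neck top",len(p),p.mean(0).round(4),np.ptp(p,axis=0).round(3),cv2.minAreaRect(p[:,:2].astype(np.float32)*1000))
    r=sel(W,[.45,.12,.038],[.7,.35,.052]);print(" rack top",len(r),cv2.minAreaRect(r[:,:2].astype(np.float32)*1000))
    b=sel(W,[.47,-.35,.16],[.7,-.12,.182]);print(" bar",len(b),b.mean(0))
    bp=sel(W,[.59,-.35,.183],[.7,-.12,.2]);print(" bp top",len(bp),bp.mean(0).round(4),cv2.minAreaRect(bp[:,:2].astype(np.float32)*1000))
    hb=sel(W,[.45,-.35,.006],[.7,-.1,.018]);print(" base",len(hb),cv2.minAreaRect(hb[:,:2].astype(np.float32)*1000))
    hn=sel(W,[.45,-.35,.21],[.7,-.1,.25]);print(" hungneck",len(hn),hn.mean(0).round(4),cv2.minAreaRect(hn[:,:2].astype(np.float32)*1000))
    g=sel(W,[.5,.15,.06],[.7,.35,.12]);print(" z60-120",len(g))
# scatter maps
def smap(box,f,zlo):
    (x0,x1,y0,y1)=box;s=3000
    im=np.zeros((int((x1-x0)*s),int((y1-y0)*s),3),np.uint8)
    for k,W in enumerate((S,T)):
        p=W.reshape(-1,3);p=p[(p[:,0]>x0)&(p[:,0]<x1)&(p[:,1]>y0)&(p[:,1]<y1)&(p[:,2]>zlo)]
        for q in p:
            v=int(np.clip((q[2])/.24,0,1)*179)
            col=cv2.cvtColor(np.uint8([[[v,255,255 if k else 140]]]),cv2.COLOR_HSV2BGR)[0,0].tolist()
            cv2.circle(im,(int((y1-q[1])*s),int((x1-q[0])*s)),1,col,-1)
    cv2.imwrite(f,im)
smap((.45,.69,-.34,-.12),"pics/m1.png",.004);smap((.45,.69,.13,.35),"pics/m2.png",.03)
```

```text
nan frac 0.0039215087890625 0.0038401285807291665
scene neck top 88 [0.5545 0.2354 0.1845] [0.023 0.032 0.013] ((553.5443725585938, 235.3588409423828), (18.947725296020508, 30.118999481201172), 16.791667938232422)
 rack top 1271 ((553.452880859375, 261.9215087890625), (158.95338439941406, 194.75344848632812), 16.954870223999023)
 bar 304 [ 0.58642803 -0.22151209  0.17197903]
 bp top 133 [ 0.6139 -0.2155  0.1893] ((612.3709716796875, -215.73944091796875), (16.896604537963867, 56.09037780761719), 14.528342247009277)
 base 890 ((567.7132568359375, -211.7312774658203), (236.75759887695312, 226.6129150390625), 85.71175384521484)
 hungneck 89 [ 0.5692 -0.2261  0.2243] ((567.1099853515625, -227.3795623779297), (18.77970314025879, 20.152185440063477), 12.298966407775879)
 z60-120 739
top neck top 124 [0.5503 0.2326 0.1841] [0.023 0.032 0.01 ] ((550.878662109375, 233.24996948242188), (16.89168930053711, 30.259719848632812), 15.652316093444824)
 rack top 1771 ((551.1929931640625, 257.6937561035156), (155.9570770263672, 189.73561096191406), 16.374980926513672)
 bar 349 [ 0.55283397 -0.22724435  0.17276911]
 bp top 169 [ 0.6082 -0.217   0.1892] ((608.7266845703125, -217.21884155273438), (12.429171562194824, 55.51924133300781), 14.452692031860352)
 base 2107 ((568.3591918945312, -249.3989715576172), (178.20187377929688, 162.17990112304688), 13.861552238464355)
 hungneck 118 [ 0.5617 -0.2278  0.2268] ((562.5930786132812, -228.92877197265625), (16.1231746673584, 20.47794532775879), 14.83937931060791)
 z60-120 481
```

View pics/m1.png

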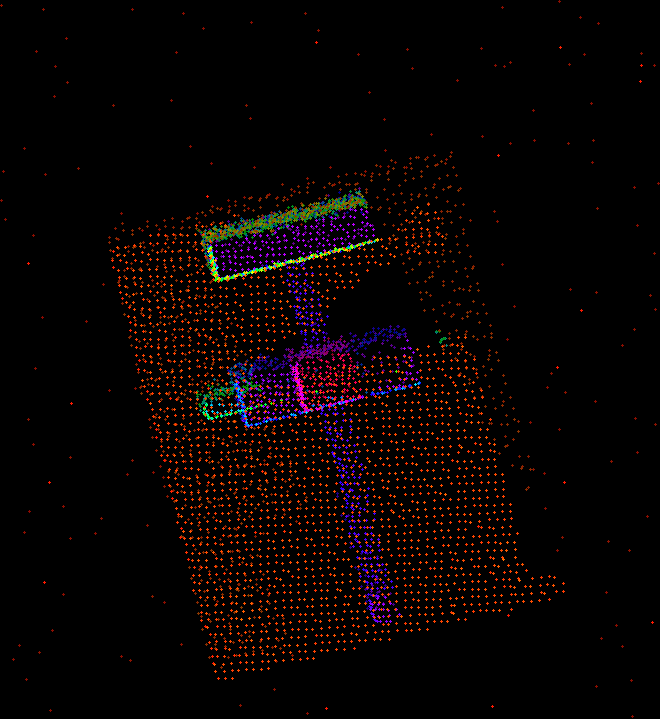

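View pics/m2.png

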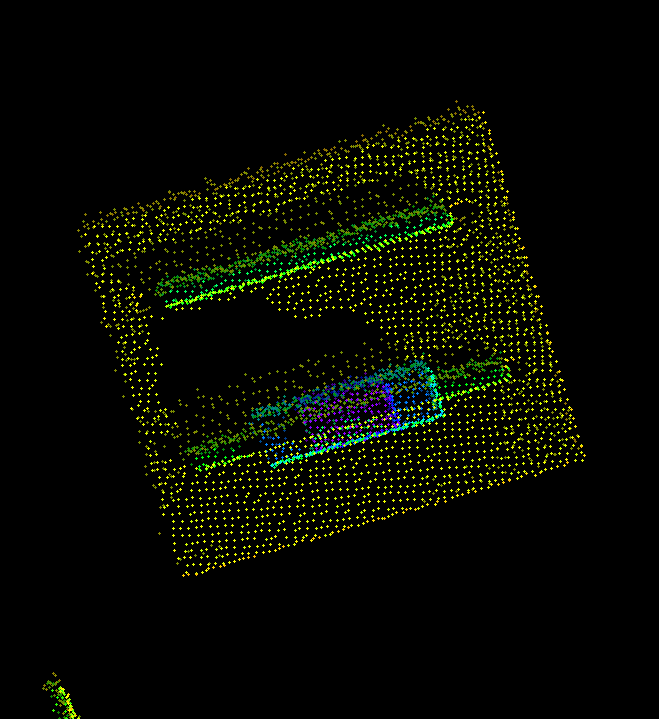

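Run:
```python
from h import *
from scipy.spatial.transform import Rotation as Ro
s=bot.sense();R=Ro.from_quat(s["orientation"]).as_matrix();print("tool axes cols\n",R.round(4));print("tool y ang deg",np.degrees(np.arctan2(R[1,1],R[0,1])))
S=cloud("scene",np.load("pics/scene0d.npy"));T=cloud("top",np.load("pics/top0d.npy"))
def sel(W,lo,hi): return W[np.all((W>lo)&(W<hi),-1)]
def frame(p,ang,o):
    a=np.radians(ang);e=np.array([[np.cos(a),np.sin(a)],[-np.sin(a),np.cos(a)]]);return (p[:,:2]-o)@e.T
for n,W in(("scene",S),("top",T)):
    print("==",n)
    # angles from edges: rack top
    r=sel(W,[.48,.13,.040],[.68,.35,.050]).astype(np.float32)
    q=frame(r,16.5,[.55,.24]); k=(np.abs(q[:,0])<.1)&(np.abs(q[:,1])<.085);c=cv2.minAreaRect(r[k][:,:2]*1000);print("rack",c)
    b=sel(W,[.47,-.30,.166],[.60,-.15,.182]);q=frame(b,14.5,[.55,-.229]);k=np.abs(q[:,1])<.0062
    b=b[k];q=q[k];print("bar pts",len(b),"x range",q[:,0].min().round(4),q[:,0].max().round(4))
    # bar only away from head
    k=(q[:,0]<-.015)|(q[:,0]>.03);l=cv2.fitLine(b[k][:,:2].astype(np.float32),cv2.DIST_HUBER,0,.01,.01).ravel();print("bar ang",np.degrees(np.arctan2(l[1],l[0])),"pt",l[2:],"median perp",np.median(q[k][:,1]),"zmax",np.percentile(b[k][:,2],95))
    tp=sel(W,[.46,-.30,.178],[.51,-.2,.195]);print("tip",len(tp),tp.mean(0).round(4),np.ptp(tp,axis=0).round(4),tp[:,2].max())
    bp=sel(W,[.59,-.35,.186],[.64,-.12,.193]);q=frame(bp,14.5,[.55,-.229]);print("bp top x range",np.percentile(q[:,0],[2,5,95,98]).round(4),"y",q[:,1].min().round(4),q[:,1].max().round(4))
    bf=sel(W,[.56,-.35,.10],[.64,-.12,.183]);q=frame(bf,14.5,[.55,-.229]);print(" front pts x",np.percentile(q[q[:,0]>.03][:,0],[1,5,20,50]).round(4))
    hn=sel(W,[.45,-.35,.222],[.7,-.1,.24]);q=frame(hn,14.5,[.55,-.229]);print("hung neck top x",np.percentile(q[:,0],[2,98]).round(4),"y",np.percentile(q[:,1],[2,98]).round(4),"z",np.median(hn[:,2]))
    hh=sel(W,[.5,-.3,.13],[.6,-.17,.186]);q=frame(hh,14.5,[.55,-.229]);q=q[np.abs(q[:,1])>.012];print("hung head x",np.percentile(q[:,0],[2,50,98]).round(4),"y",np.percentile(q[:,1],[1,99]).round(4))
    wn=sel(W,[.5,.15,.181],[.62,.32,.19]);A=np.c_[wn[:,:2]-wn[:,:2].mean(0),np.ones(len(wn))];co=np.linalg.lstsq(A,wn[:,2],rcond=None)[0];print("work neck top",wn.mean(0).round(4),"slopes",co.round(4))
    q=frame(wn,16.5,[.552,.234]);print(" loc x",np.percentile(q[:,0],[2,98]).round(4),"y",np.percentile(q[:,1],[2,98]).round(4))
    wh=sel(W,[.5,.15,.09],[.62,.32,.145]);q=frame(wh,16.5,[.552,.234]);print(" head x",np.percentile(q[:,0],[2,98]).round(4),"y",np.percentile(q[:,1],[2,98]).round(4))
# red
T0=cv2.imread("pics/top0.png").astype(int);m=(T0[...,2]>90)&(T0[...,1]<60)
p=T[m];p=p[p[:,2]>.05];print("red",p.min(0),p.max(0))
```

```text
tool axes cols
 [[-1.000e-04  3.493e-01 -9.370e-01]
 [ 1.000e-04 -9.370e-01 -3.493e-01]
 [-1.000e+00 -1.000e-04  1.000e-04]]
tool y ang deg -69.5574939319191
== scene
rack ((577.27490234375, 241.57911682128906), (124.77044677734375, 143.09034729003906), 16.361202239990234)
bar pts 57 x range -0.0642 0.0444
bar ang 13.044135 pt [ 0.5413669  -0.23167904] median perp 0.00024704031972920423 zmax 0.1776330010205499
tip 14 [ 0.4922 -0.2459  0.1848] [0.0097 0.0095 0.0073] 0.18852723706154778
bp top x range [0.0568 0.0577 0.0704 0.071 ] y -0.0308 0.0253
 front pts x [0.0333 0.0632 0.0673 0.0684]
hung neck top x [0.0082 0.0251] y [-0.0126  0.0069] z 0.22982758799573805
hung head x [0.0074 0.0225 0.0258] y [-0.0322  0.0314]
work neck top [0.554  0.2355 0.1851] slopes [-0.0526 -0.0187  0.1851]
 loc x [-0.007   0.0109] y [-0.0137  0.0153]
 head x [-0.0068  0.0593] y [-0.038   0.0415]
== top
rack ((574.819091796875, 239.30453491210938), (120.92188262939453, 140.90818786621094), 16.27175521850586)
bar pts 209 x range -0.0691 0.0505
bar ang 13.559245 pt [ 0.5588908  -0.22838117] median perp -0.0011893572959657227 zmax 0.17618931401669322
tip 24 [ 0.4865 -0.2473  0.1841] [0.0084 0.0098 0.0098] 0.18787775140135815
bp top x range [0.0538 0.0539 0.0652 0.0656] y -0.0311 0.0245
 front pts x [0.0315 0.0356 0.0523 0.054 ]
hung neck top x [0.0042 0.0198] y [-0.0129  0.0066] z 0.2294382098725532
hung head x [0.004  0.0114 0.0567] y [-0.033   0.0288]
work neck top [0.5506 0.2331 0.1844] slopes [-0.0246 -0.0213  0.1844]
 loc x [-0.0096  0.006 ] y [-0.0151  0.0142]
 head x [-0.0098  0.0554] y [-0.0434  0.042 ]
red [0.35189046 0.11881337 0.07130416] [0.45762741 0.33200946 0.17979278]
```

The plate geometry checks out: rack 121×141 mm at yaw 16.3°, neck top z 0.185 and upright. The hung neck top is at z 0.230 and the bar top at 0.176. The two cameras differ by about 3 mm in x, so I'll check that against the gripper later. Moving over the rack now.

Request:
move_arm(motion=[1.67,4.1,2,0,9.4,1.67,4.1,2,0,9.4,1.67,4.1,2,0,9.4,1.67,4.1,2,0,9.4,1.67,4.1,2,0,9.4,1.67,4.1,2,0,9.4,1.67,4.1,0,0,9.4,1.67,4.1,0,0,9.4,1.67,4.1,0,0,9.4,1.67,4.1,0,0,9.4])

```text
clock: 1.9
ee_pos: [0.3856, -0.1739, 0.3076]
orientation: [0.696, 0.125, -0.696, 0.126]
contact_force: [1.7, -0.2, 0.4]
gripper_width: 1.001
```

Request:
move_arm(motion=[1.67,4.1,0,-0.02,9.4,1.67,4.1,0,-0.02,9.4,1.67,4.1,0,-0.02,9.4,1.67,4.1,0,-0.012,9.4,1.67,4.1,0,0,9.4,1.67,4.1,0,0,9.4,1.67,4.1,0,0,9.4,1.67,4.1,0,0,9.4,0,0,0,0,9.4,0,0,0,0,9.4])

```text
clock: 2.9
ee_pos: [0.5188, 0.153, 0.307]
orientation: [-0.7, -0.101, 0.7, -0.101]
contact_force: [0.6, -0.7, 0.3]
gripper_width: 1.0
```

Request:
move_arm(motion=[1.66,4.05,0,0,9.4,1.66,4.05,0,0,9.4,0,0,-3,0,9.4,0,0,-2.5,0,9.4,0,0,0,0,9.4,0,0,0,0,9.4])

```text
clock: 3.5
ee_pos: [0.5524, 0.2323, 0.2533]
orientation: [0.7, 0.1, -0.7, 0.1]
contact_force: [0.4, 0.0, -0.2]
gripper_width: 1.001
```

```bash
cat > fit.py <<'E'
from h import *
E
python3 - <<'E'
from h import *
s=bot.sense();print(s["ee_pos"],s["contact_force"],s["clock"])
for n in("scene","top"):
    p,d=optics.capture(n);np.save(f"pics/{n}1d.npy",d);cv2.imwrite(f"pics/{n}1.png",p)
    W=cloud(n,d);uv=proj(n,s["ee_pos"]);u,v=uv.astype(int);print(n,uv)
    x0,y0=max(0,u-70),max(0,v-70)
    c=p[y0:y0+140,x0:x0+140].copy();cv2.imwrite(f"pics/{n}1c.png",cv2.resize(c,None,fx=4,fy=4,interpolation=cv2.INTER_CUBIC))
    tip=s["ee_pos"]-[0,0,.017]
    k=W[np.all(np.abs(W-(s["ee_pos"]+[0,0,0.0]))<[.05,.08,.018],-1)];print("finger pts",len(k),k.mean(0).round(4) if len(k) else "",k.min(0).round(4),k.max(0).round(4))
E
```

```text
[0.55239257 0.23229337 0.25327516] [ 0.44129404  0.02339078 -0.15887545] 3.5
scene [343.10275899 175.0252649 ]
finger pts 1 [0.5453 0.2803 0.27  ] [0.5453 0.2803 0.27  ] [0.5453 0.2803 0.27  ]
top [137.82790966 187.21027142]Traceback (most recent call last):
  File "<stdin>", line 9, in <module>
    return umr_minimum(a, axis, None, out, keepdims, initial, where)
ValueError: zero-size array to reduction operation minimum which has no identity
```

Run:
```python
import cv2,numpy as np
a=cv2.imread("pics/scene1c.png");b=cv2.imread("pics/top1c.png");print(a.shape,b.shape)
h=min(a.shape[0],b.shape[0]);o=np.hstack([a[:h],b[:h]]);cv2.imwrite("pics/c1.png",cv2.resize(o,(800,int(800*o.shape[0]/o.shape[1]))))
```

```text
(560, 560, 3) (560, 560, 3)
```

View pics/c1.png

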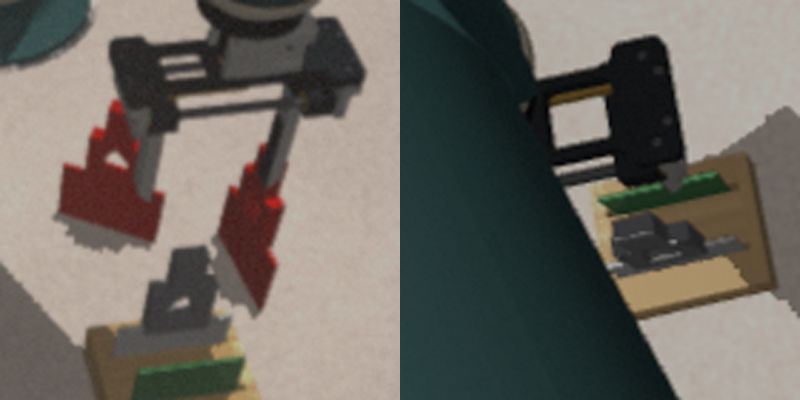

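Run:
```python
from h import *
d=np.load("pics/scene1d.npy");W=cloud("scene",d)
s=bot.sense();uv=proj("scene",s["ee_pos"]);x0,y0=int(uv[0])-70,int(uv[1])-70
for (cx,cy) in [(148,195),(148,180),(148,150),(272,180),(280,150),(130,60),(340,60),(195,250),(185,300)]:
    u=int(x0+cx/2.857);v=int(y0+cy/2.857);print((u,v),W[v-1:v+2,u-1:u+2].reshape(-1,3)[[1,3,4,5,7]].round(3).tolist())
```

```text
(324, 172) [[0.577, 0.184, 0.287], [0.578, 0.182, 0.284], [0.577, 0.184, 0.284], [0.579, 0.186, 0.286], [0.576, 0.185, 0.28]]
(324, 167) [[0.58, 0.181, 0.307], [0.58, 0.179, 0.302], [0.58, 0.182, 0.303], [0.578, 0.184, 0.301], [0.579, 0.182, 0.299]]
(324, 156) [[0.575, 0.177, 0.336], [0.57, 0.176, 0.327], [0.576, 0.177, 0.334], [0.579, 0.179, 0.337], [0.579, 0.178, 0.334]]
(368, 167) [[0.55, 0.283, 0.289], [0.548, 0.282, 0.284], [0.55, 0.284, 0.286], [0.547, 0.287, 0.283], [0.548, 0.285, 0.28]]
(371, 156) [[0.55, 0.283, 0.324], [0.549, 0.281, 0.32], [0.549, 0.283, 0.32], [0.548, 0.286, 0.32], [0.547, 0.284, 0.316]]
(318, 125) [[0.562, 0.155, 0.412], [0.564, 0.153, 0.41], [0.566, 0.155, 0.412], [0.565, 0.157, 0.411], [0.569, 0.155, 0.413]]
(392, 125) [[nan, nan, nan], [0.545, 0.306, 0.412], [0.545, 0.308, 0.412], [0.543, 0.31, 0.411], [0.549, 0.307, 0.413]]
(341, 191) [[0.381, 0.267, 0.002], [0.543, 0.236, 0.184], [0.542, 0.239, 0.183], [0.543, 0.241, 0.185], [0.547, 0.238, 0.185]]
(337, 209) [[0.56, 0.236, 0.137], [0.56, 0.234, 0.132], [0.559, 0.237, 0.131], [0.558, 0.239, 0.131], [0.459, 0.256, 0.001]]
```

Run:
```python
from h import *
d=np.load("pics/scene1d.npy");W=cloud("scene",d);p=cv2.imread("pics/scene1.png")
for u in (322,325,368):
  for v in range(164,186,2): print(u,v,W[v,u].round(3).tolist(),p[v,u].tolist())
print(proj("scene",[[.577,.184,.236],[.567,.181,.236]]))
o=cv2.resize(p[140:200,300:400],(800,480),interpolation=cv2.INTER_NEAREST);cv2.imwrite("pics/f1.png",o)
```

```text
322 164 [0.573, 0.177, 0.305] [71, 75, 77]
322 166 [0.577, 0.177, 0.303] [70, 72, 75]
322 168 [0.577, 0.178, 0.296] [69, 72, 75]
322 170 [0.578, 0.179, 0.291] [76, 78, 82]
322 172 [0.581, 0.179, 0.287] [76, 80, 84]
322 174 [0.379, 0.202, 0.063] [50, 53, 85]
322 176 [0.378, 0.203, 0.053] [38, 39, 84]
322 178 [0.381, 0.204, 0.047] [36, 41, 86]
322 180 [0.378, 0.206, 0.035] [40, 41, 85]
322 182 [0.379, 0.207, 0.027] [37, 40, 87]
322 184 [0.381, 0.208, 0.021] [36, 38, 86]
325 164 [0.579, 0.183, 0.312] [81, 82, 85]
325 166 [0.577, 0.184, 0.304] [81, 84, 84]
325 168 [0.577, 0.185, 0.297] [79, 84, 85]
325 170 [0.578, 0.185, 0.292] [80, 83, 87]
325 172 [0.579, 0.186, 0.286] [78, 81, 87]
325 174 [0.582, 0.187, 0.282] [68, 72, 80]
325 176 [0.382, 0.212, 0.058] [38, 39, 85]
325 178 [0.384, 0.213, 0.051] [39, 40, 86]
325 180 [0.384, 0.214, 0.043] [32, 36, 82]
325 182 [0.383, 0.215, 0.033] [35, 38, 84]
325 184 [0.387, 0.216, 0.028] [35, 37, 85]
368 164 [0.547, 0.283, 0.292] [71, 75, 76]
368 166 [0.55, 0.283, 0.289] [76, 78, 80]
368 168 [0.548, 0.285, 0.28] [75, 78, 82]
368 170 [0.428, 0.316, 0.149] [39, 44, 82]
368 172 [0.423, 0.319, 0.136] [32, 37, 88]
368 174 [0.428, 0.32, 0.133] [31, 34, 131]
368 176 [0.433, 0.32, 0.131] [32, 39, 174]
368 178 [0.442, 0.319, 0.132] [39, 37, 103]
368 180 [0.438, 0.322, 0.12] [34, 34, 85]
368 182 [0.442, 0.322, 0.117] [34, 39, 86]
368 184 [0.439, 0.325, 0.105] [38, 40, 87]
[[321.33855411 185.59288232]
 [320.1903059  182.30086658]]
```

View pics/f1.png

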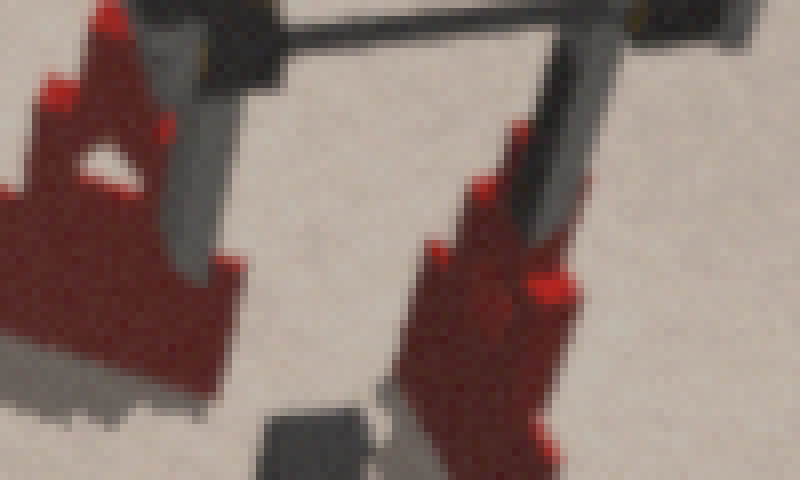

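Run:
```python
from h import *
s=bot.sense();print(s["ee_pos"],s["clock"],s["qpos"].round(3).tolist(),s["orientation"])
p,d=optics.capture("scene");W=cloud("scene",d);print(bot.sense()["clock"])
for u in (325,368):
  for v in range(160,188,2): print(u,v,W[v,u].round(3).tolist())
m=np.all((W>[.5,.12,.2])&(W<[.62,.34,.3]),-1);print(np.nanmin(W[m],0),W[m].shape)
```

```text
[0.55274528 0.23292934 0.25408003] 3.6 [0.097, 0.4, -0.726, 1.582, 0.275, 1.263, -1.96] [ 0.70073433  0.10000594 -0.6992769   0.09991016]
3.65
325 160 [0.579, 0.181, 0.325]
325 162 [0.579, 0.182, 0.319]
325 164 [0.58, 0.182, 0.313]
325 166 [0.579, 0.183, 0.306]
325 168 [0.582, 0.184, 0.302]
325 170 [0.578, 0.185, 0.291]
325 172 [0.578, 0.186, 0.285]
325 174 [0.577, 0.187, 0.277]
325 176 [0.381, 0.212, 0.057]
325 178 [0.38, 0.213, 0.048]
325 180 [0.388, 0.213, 0.047]
325 182 [0.384, 0.215, 0.034]
325 184 [0.387, 0.216, 0.028]
325 186 [0.384, 0.217, 0.016]
368 160 [0.546, 0.28, 0.304]
368 162 [0.548, 0.281, 0.3]
368 164 [0.547, 0.283, 0.292]
368 166 [0.55, 0.283, 0.289]
368 168 [0.548, 0.285, 0.28]
368 170 [0.424, 0.317, 0.145]
368 172 [0.429, 0.318, 0.142]
368 174 [0.427, 0.32, 0.132]
368 176 [0.437, 0.319, 0.134]
368 178 [0.443, 0.319, 0.133]
368 180 [0.441, 0.321, 0.123]
368 182 [0.439, 0.323, 0.113]
368 184 [0.436, 0.326, 0.102]
368 186 [0.44, 0.326, 0.098]
[0.53230424 0.17407644 0.27099515] (118, 3)
```

Run:
```python
from h import *
d=np.load("pics/scene0d.npy");W=cloud("scene",d)
for u0,v0 in((53,78),(88,75)):
  for u in (u0-1,u0):
    for v in range(v0-14,v0+6,2): print(u,v,W[v,u].round(3).tolist())
print(proj("scene",[.218,-.585,.170]))
p=cv2.imread("pics/scene0.png");cv2.imwrite("pics/f0.png",cv2.resize(p[0:110,0:150],(750,550),interpolation=cv2.INTER_NEAREST))
```

```text
52 64 [-0.129, -0.865, -0.004]
52 66 [-0.11, -0.855, 0.001]
52 68 [-0.096, -0.849, 0.002]
52 70 [-0.088, -0.847, -0.002]
52 72 [-0.076, -0.842, -0.002]
52 74 [0.231, -0.631, 0.226]
52 76 [0.239, -0.628, 0.225]
52 78 [0.245, -0.627, 0.222]
52 80 [0.246, -0.628, 0.215]
52 82 [0.245, -0.632, 0.207]
53 64 [-0.119, -0.854, 0.004]
53 66 [-0.109, -0.85, 0.002]
53 68 [-0.103, -0.849, -0.003]
53 70 [-0.086, -0.841, 0.001]
53 72 [-0.073, -0.836, 0.001]
53 74 [-0.063, -0.832, -0.001]
53 76 [0.232, -0.63, 0.219]
53 78 [0.236, -0.63, 0.215]
53 80 [0.246, -0.625, 0.216]
53 82 [0.249, -0.626, 0.21]
87 61 [-0.161, -0.732, 0.001]
87 63 [-0.145, -0.726, 0.003]
87 65 [0.192, -0.532, 0.24]
87 67 [0.21, -0.524, 0.246]
87 69 [0.211, -0.525, 0.24]
87 71 [0.205, -0.531, 0.228]
87 73 [0.209, -0.531, 0.224]
87 75 [0.208, -0.534, 0.215]
87 77 [0.21, -0.535, 0.209]
87 79 [-0.046, -0.689, 0.002]
88 61 [-0.16, -0.728, 0.002]
88 63 [-0.149, -0.724, 0.0]
88 65 [-0.123, -0.712, 0.01]
88 67 [-0.121, -0.713, 0.002]
88 69 [0.198, -0.53, 0.231]
88 71 [0.201, -0.53, 0.225]
88 73 [0.21, -0.527, 0.225]
88 75 [0.211, -0.528, 0.218]
88 77 [0.211, -0.53, 0.211]
88 79 [-0.05, -0.687, -0.0]
[73.92767681 87.87768049]
```

View pics/f0.png

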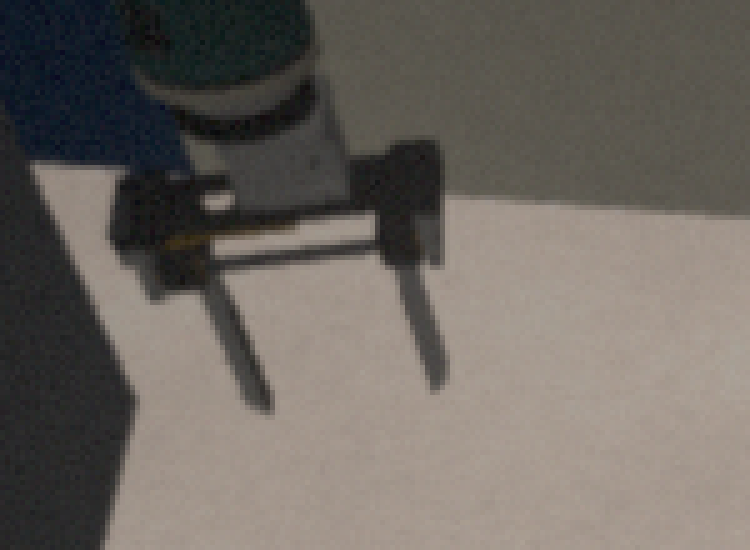

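The scene camera shows the open fingertips about 40 mm higher than the stated "17 mm ahead of TCP", and the start image shows the same, while x and y agree within 2 mm. I'll go down to the stated grasp height while watching the force, then check the grip by opening and picture.

Request:
move_arm(motion=[0,0.1,-2,0,9.4,0,0,-2,0,9.4,0,0,-2,0,9.4,0,0,-1,0,9.4,0,0,-1,0,9.4,0,0,-0.9,0,9.4,0,0,0,0,9.4,0,0,0,0,9.4])

```text
clock: 4.45
ee_pos: [0.5523, 0.2345, 0.1638]
orientation: [0.7, 0.1, -0.7, 0.1]
contact_force: [-0.7, 0.7, 0.9]
gripper_width: 1.0
```

Run:
```python
from h import *
s=bot.sense();print(s["ee_pos"],s["contact_force"],s["clock"])
p,d=optics.capture("scene");W=cloud("scene",d)
cv2.imwrite("pics/g1.png",cv2.resize(p[130:250,280:420],(700,600),interpolation=cv2.INTER_CUBIC))
m=np.all((W>[.5,.12,.13])&(W<[.62,.34,.3]),-1)
```

```text
[0.55225964 0.23454341 0.16376323] [-0.68380747  0.71801396  0.90921505] 4.45
```

View pics/g1.png

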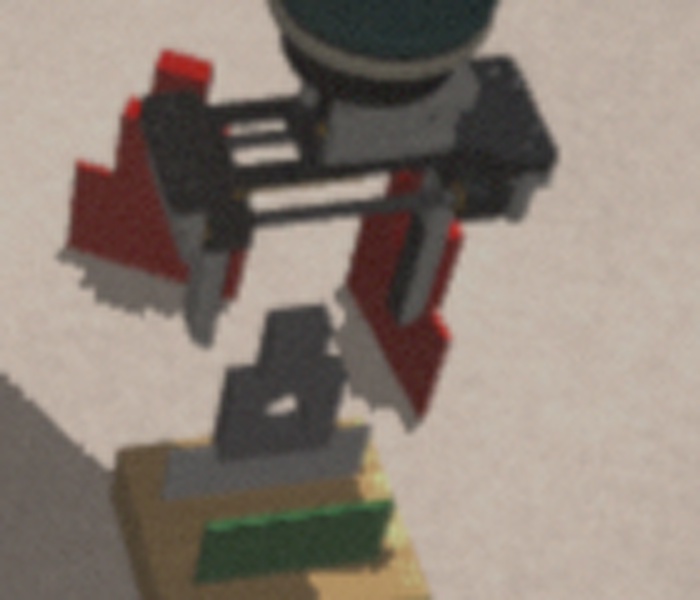

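Run:
```python
from h import *
s=bot.sense();print(s["ee_pos"])
p,d=optics.capture("scene");W=cloud("scene",d)
for u in (319,321,361,364):
  print(u,[W[v,u].round(3).tolist() for v in range(182,202,2)])
p,d=optics.capture("top");cv2.imwrite("pics/g2.png",cv2.resize(p[120:260,60:230],(729,600),interpolation=cv2.INTER_CUBIC))
```

```text
[0.55236381 0.23455206 0.16392825]
319 [[0.572, 0.178, 0.242], [0.569, 0.179, 0.232], [0.575, 0.179, 0.232], [0.575, 0.18, 0.224], [0.578, 0.18, 0.22], [0.581, 0.181, 0.216], [0.578, 0.182, 0.205], [nan, nan, nan], [0.578, 0.184, 0.19], [0.432, 0.202, 0.006]]
321 [[0.58, 0.181, 0.251], [0.581, 0.182, 0.246], [0.579, 0.183, 0.237], [0.578, 0.184, 0.229], [0.58, 0.185, 0.224], [0.577, 0.186, 0.213], [0.579, 0.187, 0.207], [0.578, 0.188, 0.199], [0.58, 0.189, 0.194], [0.426, 0.209, -0.0]]
361 [[0.54, 0.28, 0.222], [0.544, 0.281, 0.218], [0.547, 0.282, 0.215], [0.546, 0.283, 0.207], [0.55, 0.284, 0.204], [0.55, 0.285, 0.196], [0.548, 0.287, 0.186], [0.428, 0.319, 0.039], [0.432, 0.32, 0.034], [0.44, 0.319, 0.035]]
364 [[0.549, 0.285, 0.232], [0.549, 0.287, 0.225], [0.547, 0.289, 0.216], [0.55, 0.289, 0.213], [0.548, 0.291, 0.202], [0.546, 0.293, 0.192], [0.442, 0.322, 0.064], [0.444, 0.323, 0.058], [0.444, 0.325, 0.049], [0.447, 0.326, 0.044]]
```

View pics/g2.png

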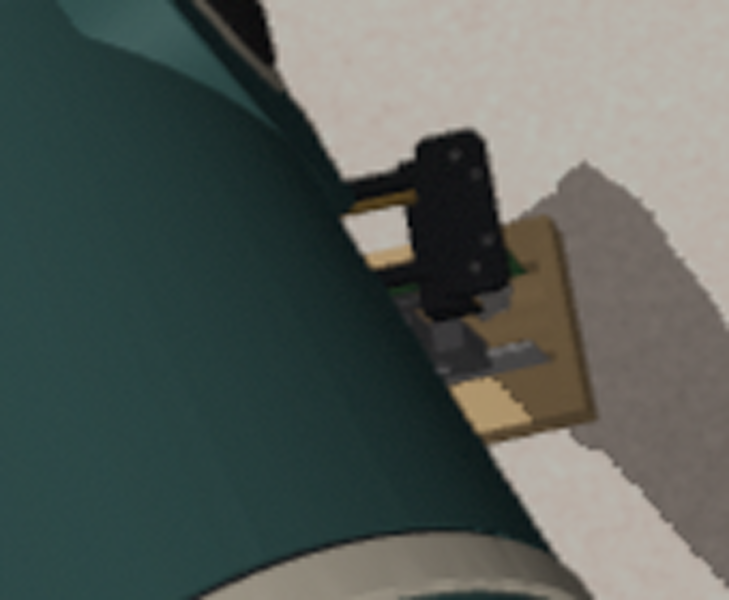

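The tips still measure z≈0.188 with TCP at 0.164. Partly closing to 4.5 cm without touching the 30 mm neck will show whether the tips swing lower as they close.

Request:
move_arm(motion=[0,0,0,0,4.6,0,0,0,0,4.6,0,0,0,0,4.6,0,0,0,0,4.6,0,0,0,0,4.6])

```text
clock: 5.1
ee_pos: [0.5521, 0.2344, 0.1633]
orientation: [-0.7, -0.1, 0.7, -0.1]
contact_force: [-0.3, 0.1, 0.3]
gripper_width: 0.613
```

Run:
```python
from h import *
s=bot.sense();print(s["ee_pos"],s["gripper_width"],s["contact_force"])
p,d=optics.capture("scene");W=cloud("scene",d)
cv2.imwrite("pics/g3.png",cv2.resize(p[150:230,290:400],(792,576),interpolation=cv2.INTER_CUBIC))
m=np.all((W>[.52,.12,.12])&(W<[.62,.34,.3]),-1)
np.save("pics/d3.npy",d)
```

```text
[0.55207005 0.23438783 0.16331748] 0.6127819514683344 [-0.27720941  0.11224067  0.27992549]
```

View pics/g3.png

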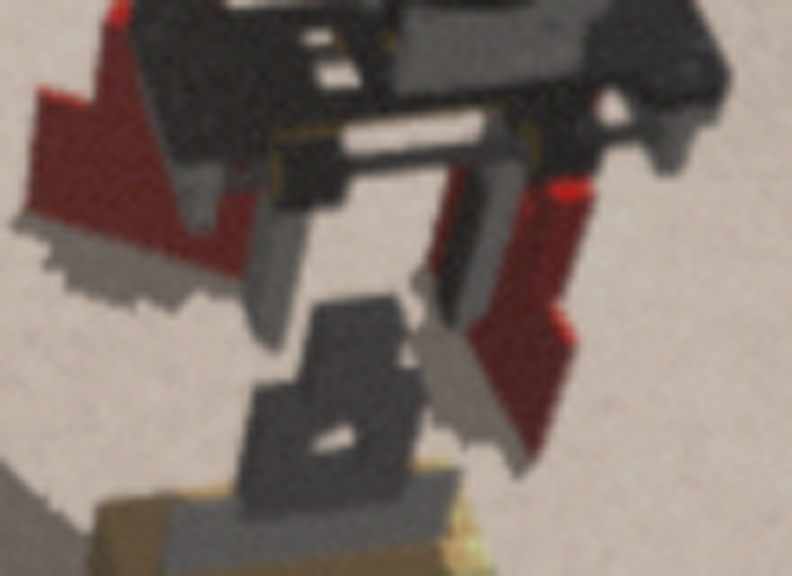

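Request:
move_arm(motion=[0,0,0,0,2.4,0,0,0,0,2.4,0,0,0,0,2.4,0,0,0,0,2.4,0,0,0,0,2.4])

```text
clock: 5.65
ee_pos: [0.552, 0.2345, 0.1633]
orientation: [-0.7, -0.1, 0.7, -0.1]
contact_force: [-0.2, 1.0, -0.0]
gripper_width: 0.31
```

Run:
```python
from h import *
s=bot.sense();print(s["ee_pos"],s["gripper_width"],s["contact_force"])
p,d=optics.capture("scene");W=cloud("scene",d)
cv2.imwrite("pics/g4.png",cv2.resize(p[150:230,290:400],(792,576),interpolation=cv2.INTER_CUBIC))
```

```text
[0.55204219 0.23446868 0.1633112 ] 0.3097329804722831 [-0.15165184  0.95868375 -0.02172182]
```

View pics/g4.png

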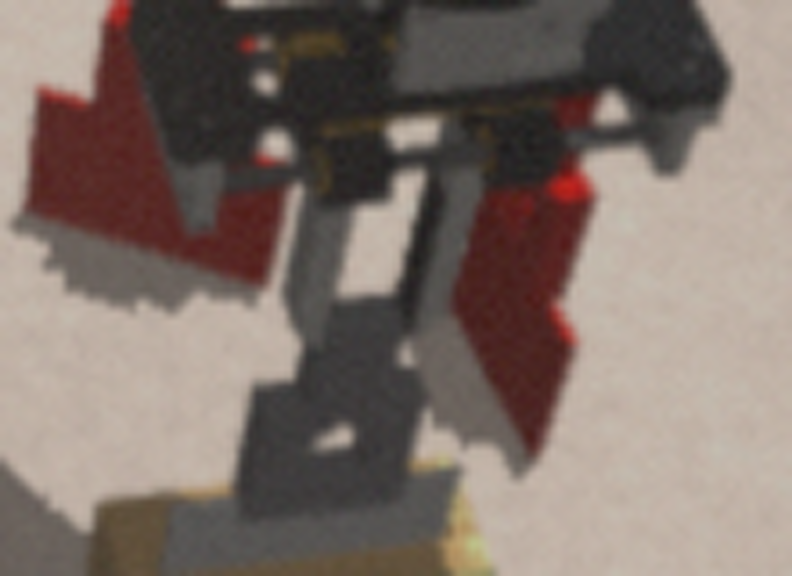

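Request:
move_arm(motion=[0,0,0,0,2.4,0,0,0,0,2.4,0,0,0,0,2.4])

```text
clock: 6.0
ee_pos: [0.5521, 0.2344, 0.1633]
orientation: [-0.7, -0.1, 0.7, -0.1]
contact_force: [-0.2, 0.2, -0.0]
gripper_width: 0.311
```

Run:
```python
from h import *
s=bot.sense()
p,d=optics.capture("scene");W=cloud("scene",d);c=optics.camera_info("scene")
cv2.imwrite("pics/g5.png",cv2.resize(p[172:222,315:365],(600,600),interpolation=cv2.INTER_NEAREST))
g=W-[.5525,.2345,0];a=np.radians(16.3)
lx=g[...,0]*np.cos(a)+g[...,1]*np.sin(a);ly=-g[...,0]*np.sin(a)+g[...,1]*np.cos(a)
for v in range(184,206):
    print(v," ".join(f"{lx[v,u]*1000:4.0f}/{ly[v,u]*1000:3.0f}/{W[v,u,2]*1000:3.0f}" for u in range(328,352,2)))
```

```text
184 -158/ 35/ 34   -6/-28/219    3/-26/229   11/-25/238   12/-21/239 -181/ 78/  1 -179/ 83/  2 -179/ 90/  1 -182/ 98/ -4 -179/103/ -2    3/ 14/222    9/ 16/229
185  nan/nan/nan   -7/-26/214    5/-27/228   10/-24/234   11/-20/234 -176/ 76/  2 -174/ 81/  4 -177/ 90/ -2 -172/ 94/  3   -8/ 16/205    4/ 15/219   10/ 16/227
186 -172/ 43/  7   -6/-26/212    8/-28/228   12/-24/232   11/-19/230 -175/ 76/ -1 -175/ 83/ -3 -173/ 88/ -1 -171/ 94/ -0   -5/ 14/206    5/ 15/217   10/ 17/223
187 -172/ 43/  3   -4/-27/211    4/-25/220   10/-23/226   11/-19/227 -165/ 72/  6 -168/ 80/  2 -167/ 86/  1 -168/ 93/ -1   -4/ 15/203    4/ 16/212   10/ 18/218
188 -168/ 42/  3   -4/-26/206    7/-26/220   10/-23/223   10/-18/222 -164/ 73/  2 -165/ 80/ -1 -163/ 85/  1 -161/ 90/  3   -5/ 16/198    9/ 14/214   12/ 17/218
189 -164/ 41/  3   -3/-26/203    9/-27/218   11/-23/220    8/-16/215 -161/ 72/  1 -164/ 80/ -4 -160/ 84/  0 -160/ 91/ -0   -1/ 15/199    8/ 15/210    9/ 20/209
190 -161/ 41/  2    2/-28/206   11/-27/217   12/-22/217   11/-17/215 -159/ 71/ -0 -153/ 75/  6 -159/ 85/ -4 -155/ 89/  0    0/ 15/196    9/ 
[... 1719 characters left out ...]
/  8/163   10/ 12/166   -5/ 25/145 -115/ 90/ -3 -109/ 93/  4
202 -119/ 30/ -2 -116/ 34/  2   -0/-14/154    9/-13/165   11/ -9/166    9/ -3/163   10/  2/164    9/  8/161    6/ 15/156   -4/ 25/142   -3/ 31/142 -109/ 94/ -2
203   -7/-22/143   -8/-16/141    2/-15/153    7/-12/159    8/ -7/159    8/ -2/157    6/  4/154    6/ 10/152   11/ 13/159    0/ 24/143    0/ 29/142 -102/ 91/  3
204   -2/-23/145   -2/-18/145    4/-15/151    9/-12/158    9/ -7/156    8/ -1/154    8/  4/152    9/  9/153    9/ 14/152    4/ 23/144    6/ 27/146 -101/ 92/ -1
205   -0/-23/144    1/-19/145    3/-14/146    8/-11/152    8/ -6/151   10/ -1/152    9/  5/149    6/ 11/144    6/ 17/143    7/ 22/144    9/ 26/146  -94/ 89/  3
```

View pics/g5.png

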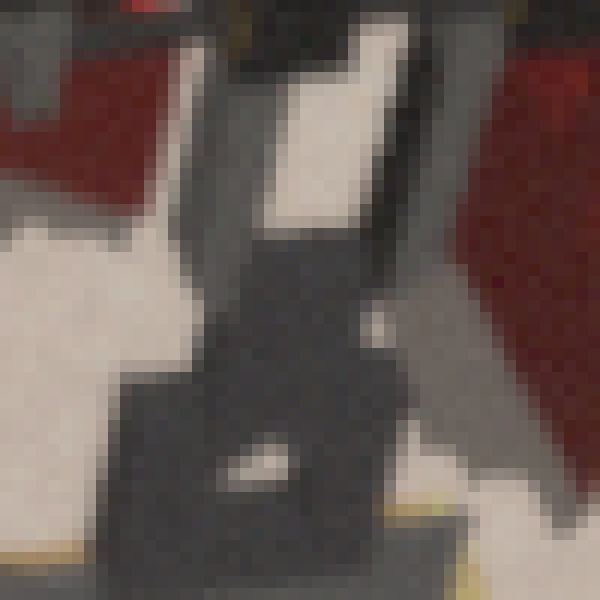

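The fingers stalled at 29 mm, but visibly they only just reach the neck's top edge. To settle the finger length safely, I'll open wide, go 3 cm lower (clear of everything either way) and close: about 60 mm means the stated length (closing on the head), about 30 mm means the visible length.

Request:
move_arm(motion=[0,0,0,0,9.4,0,0,0,0,9.4,0,0,0,0,9.4,0,0,0,0,9.4,0,0,0,0,9.4,0,0,0,0,9.4,0,0,0,0,9.4,0,0,0,0,9.4,0,0,0,0,9.4,0,0,0,0,9.4])

```text
clock: 7.05
ee_pos: [0.5521, 0.2344, 0.1633]
orientation: [-0.7, -0.1, 0.7, -0.1]
contact_force: [0.5, -0.0, 0.0]
gripper_width: 1.001
```

Run:
```python
from h import *
s=bot.sense();print(s["gripper_width"],s["contact_force"])
p,d=optics.capture("scene");cv2.imwrite("pics/g6.png",cv2.resize(p[160:250,280:400],(800,600),interpolation=cv2.INTER_CUBIC))
```

```text
1.0013458664308044 [ 0.53317614 -0.02905427  0.02207368]
```

View pics/g6.png

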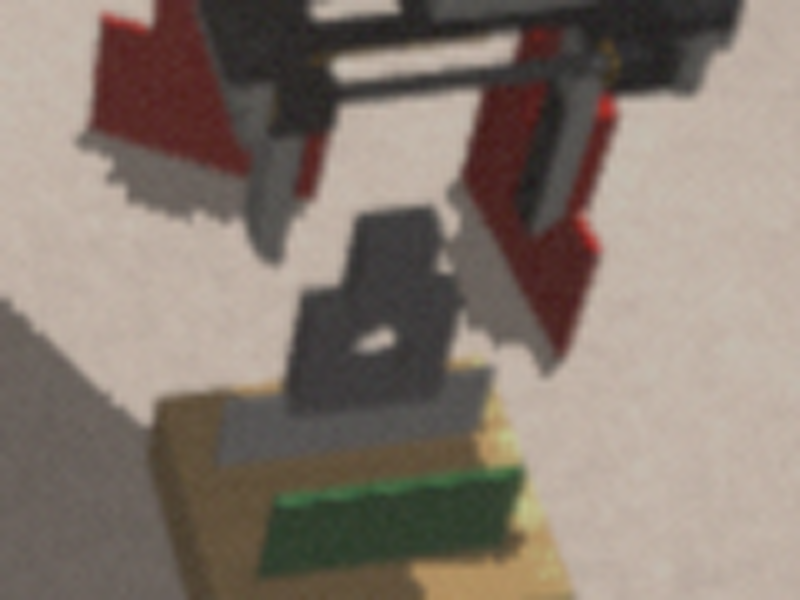

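Request:
move_arm(motion=[0,0,-1,0,9.4,0,0,-1,0,9.4,0,0,-1,0,9.4,0,0,0,0,9.4,0,0,0,0,5.6,0,0,0,0,5.6,0,0,0,0,5.6,0,0,0,0,5.6,0,0,0,0,5.6,0,0,0,0,5.6])

```text
clock: 8.1
ee_pos: [0.5521, 0.2344, 0.1334]
orientation: [0.7, 0.1, -0.7, 0.1]
contact_force: [0.8, -0.6, 0.6]
gripper_width: 0.596
```

It reached 56 mm, under the head's 60, so the visible, shorter fingers are the real ones. I'll close on the neck here.

Request:
move_arm(motion=[0,0,0,0,2,0,0,0,0,2,0,0,0,0,2,0,0,0,0,2,0,0,0,0,2,0,0,0,0,2,0,0,0,0,2,0,0,0,0,2])

```text
clock: 8.9
ee_pos: [0.552, 0.2344, 0.1333]
orientation: [-0.7, -0.1, 0.7, -0.1]
contact_force: [-1.3, 0.6, -1.4]
gripper_width: 0.317
```

Run:
```python
from h import *
s=bot.sense();print(s["ee_pos"],s["gripper_width"],s["contact_force"])
p,d=optics.capture("scene");cv2.imwrite("pics/g7.png",cv2.resize(p[160:250,280:400],(800,600),interpolation=cv2.INTER_CUBIC))
```

```text
[0.5520497  0.23442435 0.13329281] 0.3170345034610191 [-1.25480477  0.57382396 -1.42420457]
```

View pics/g7.png

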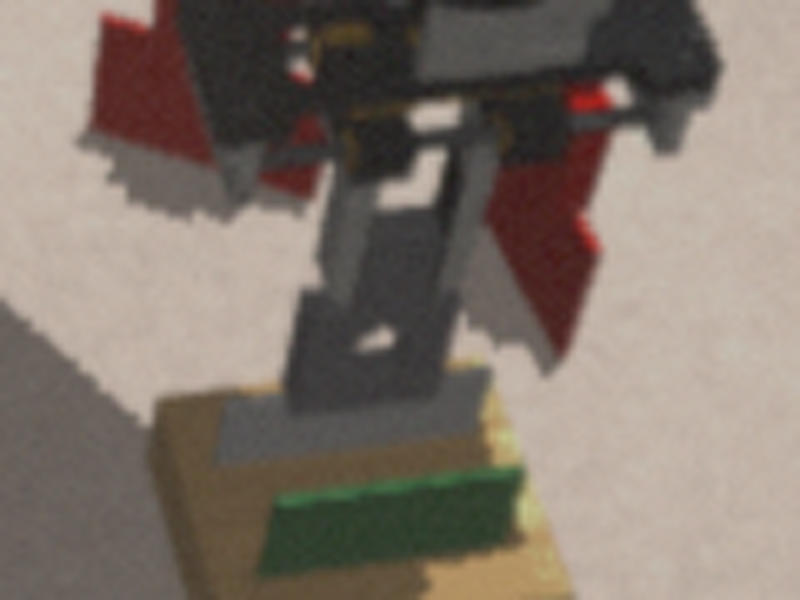

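Solid grip on the whole neck at 29.8 mm, with TCP 123 mm above the lower edge, so the eye is about 8.3 mm below the TCP. Lifting.

Request:
move_arm(motion=[0,0,0.5,0,2,0,0,1,0,2,0,0,1,0,2,0,0,1,0,2,0,0,1.5,0,2,0,0,3,0,2,0,0,4,0,2,0,0,4,0,2,0,0,3,0,2,0,0,1,0,2])

```text
clock: 9.95
ee_pos: [0.5526, 0.2351, 0.3373]
orientation: [0.702, 0.101, -0.698, 0.1]
contact_force: [-0.2, -0.0, -3.0]
gripper_width: 0.314
```

Run:
```python
from h import *
s=bot.sense();print(s["ee_pos"],s["gripper_width"],s["contact_force"],s["clock"])
p,d=optics.capture("scene");cv2.imwrite("pics/l1.png",cv2.resize(p[90:270,250:450],(667,600),interpolation=cv2.INTER_CUBIC))
# hook yaw refine from initial pics
T=cloud("top",np.load("pics/top0d.npy"));S=cloud("scene",np.load("pics/scene0d.npy"))
for n,W in(("top",T),("scene",S)):
    pts=W[np.all((W>[.57,-.30,.186])&(W<[.64,-.12,.194]),-1)]
    c=pts[:,:2];c=c-c.mean(0);u,sv,vt=np.linalg.svd(c,full_matrices=False);print(n,"bp long axis yaw",np.degrees(np.arctan2(-vt[0,0],vt[0,1]))%180,cv2.minAreaRect(pts[:,:2].astype(np.float32)*1000))
    b=W[np.all((W>[.46,-.34,.007])&(W<[.68,-.12,.017]),-1)].astype(np.float32)*1000
    q=b[:,:2]-[550,-229]; a=np.radians(14.2); l=np.c_[q[:,0]*np.cos(a)+q[:,1]*np.sin(a),-q[:,0]*np.sin(a)+q[:,1]*np.cos(a)]
    k=(l[:,0]>-90)&(l[:,0]<90)&(np.abs(l[:,1])<80);hull=b[k][:,:2]
    print(" base",cv2.minAreaRect(hull))
    # bp front face, points z .09-.18
    f=W[np.all((W>[.56,-.30,.06])&(W<[.66,-.12,.186]),-1)]
```

```text
[0.55260987 0.23509274 0.33734656] 0.3136318788096327 [-0.21409657 -0.03760272 -3.03482009] 9.95
top bp long axis yaw 8.307421991495529 ((603.841552734375, -228.88070678710938), (74.76237487792969, 39.380615234375), 67.282958984375)Traceback (most recent call last):
  File "<stdin>", line 12, in <module>
cv2.error: OpenCV(4.12.0) /io/opencv/modules/imgproc/src/convhull.cpp:143: error: (-215:Assertion failed) total >= 0 && (depth == CV_32F || depth == CV_32S) in function 'convexHull'
```

View pics/l1.png

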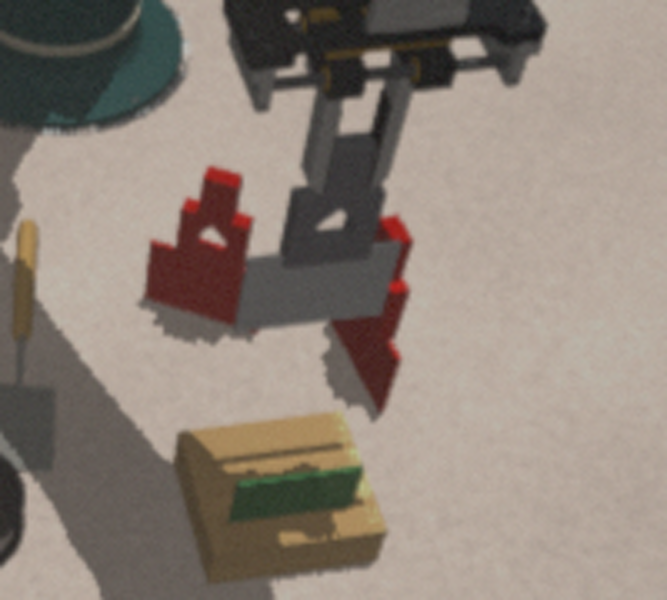

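Run:
```python
from h import *
a=np.radians(14.);E=np.array([[np.cos(a),np.sin(a)],[-np.sin(a),np.cos(a)]])
def edge(l,ax,lo,hi,n,side):
    # l local pts; along axis ax bins, extreme of other axis
    o=1-ax;bx=np.linspace(lo,hi,n+1);P=[]
    for i in range(n):
        k=(l[:,ax]>=bx[i])&(l[:,ax]<bx[i+1])
        if k.sum()>1: P.append(((bx[i]+bx[i+1])/2,(l[k,o].max() if side>0 else l[k,o].min())))
    P=np.array(P,np.float32);f=cv2.fitLine(P,cv2.DIST_HUBER,0,.01,.01).ravel();return np.degrees(np.arctan2(f[1],f[0])),f[3]-f[1]/f[0]*f[2],len(P)
for n in("top","scene"):
    W=cloud(n,np.load(f"pics/{n}0d.npy"))
    W=W[np.isfinite(W[...,2])]
    L=np.c_[(W[:,:2]-[.55,-.229])@E.T*1000,W[:,2]*1000]
    z=L[:,2]
    base=L[(z>7)&(z<17)&(abs(L[:,0]+10)<100)&(abs(L[:,1])<70)]
    print(n,"base x",np.percentile(base[:,0],[1,99]),"y",np.percentile(base[:,1],[1,99]))
    if n=="top": print(" left edge",edge(base,0,-80,50,26,+1)," right",edge(base,0,-80,20,20,-1)," front",edge(base,1,-40,40,20,-1))
    bp=L[(z>186)&(z<194)&(L[:,0]>40)&(L[:,0]<85)&(abs(L[:,1])<40)]
    print(" bp front",edge(bp,1,-26,22,12,-1)," back",edge(bp,1,-26,22,12,1),"y",bp[:,1].min(),bp[:,1].max())
    hd=L[(z>180)&(z<192)&(L[:,0]>-5)&(L[:,0]<40)&(abs(L[:,1])<40)]
    if len(hd)>5: print(" head top",len(hd),"y",hd[:,1].min(),hd[:,1].max(),"front",edge(hd,1,-30,26,14,-1),"back",edge(hd,1,-30,26,14,1))
    nk=L[(z>224)&(z<235)&(abs(L[:,0])<60)&(abs(L[:,1])<40)];print(" neck",nk.mean(0),np.percentile(nk,[2,98],axis=0).round(1).tolist())
    tp=L[(z>181)&(z<192)&(L[:,0]<-45)&(L[:,0]>-90)&(abs(L[:,1])<20)];print(" tip",len(tp),tp.mean(0),np.ptp(tp,axis=0))
    br=L[(z>171)&(z<180)&(L[:,0]<-8)&(L[:,0]>-60)&(abs(L[:,1]+2)<9)];print(" bar",len(br),np.polyfit(br[:,0],br[:,1],1))
    br=L[(z>171)&(z<180)&(L[:,0]<50)&(L[:,0]>28)&(abs(L[:,1]+2)<9)];print(" bar rear",len(br),br.mean(0))
```

```text
top base x [-75.03989412  69.99947682] y [-52.31659339  55.80324915]
 left edge (np.float32(0.13823594), np.float32(55.861687), 26)  right (np.float32(1.0803854), np.float32(-51.647026), 20)  front (np.float32(-0.24871452), np.float32(-75.295944), 20)
 bp front (np.float32(0.36149827), np.float32(54.009216), 12)  back (np.float32(-0.24702384), np.float32(65.26428), 12) y -30.551314822400453 24.969024842865448
 head top 123 y -33.36746690776899 26.90534202278746 front (np.float32(0.31666872), np.float32(4.4424243), 10) back (np.float32(17.04275), np.float32(14.64872), 10)
 neck [ 12.11810963  -2.88399743 229.31223305] [[4.2, -12.8, 226.4], [19.8, 6.7, 231.3]]
 tip 21 [-66.03555374  -2.61066575 184.80155828] [8.55225387 9.1663048  6.61217696]
 bar 107 [-0.00598422 -3.12530447]
 bar rear 44 [ 39.2574939   -2.81278243 173.68070648]
scene base x [-68.85124807  77.93737095] y [-61.42793656  57.29224239]
 bp front (np.float32(2.5155623), np.float32(58.39493), 12)  back (np.float32(-0.35633758), np.float32(70.26869), 12) y -30.31068471627237 25.806439510815768
 head top 132 y -32.4979268520822 27.796984784228513 front (np.float32(-1.279216), np.float32(10.79815), 14) back (np.float32(0.8516202), np.float32(24.50068), 14)
 neck [ 17.52178444  -2.48192515 229.55279271] [[8.1, -12.5, 224.7], [25.0, 7.1, 232.4]]
 tip 14 [-60.20463798  -2.35742323 184.75680345] [9.65891772 8.58574822 7.34106544]
 bar 24 [0.14783262 6.37090289]
 bar rear 19 [ 35.69408404  -2.95439753 174.9576908 ]
```

Request:
move_arm(motion=[-0.4,-2,0,-0.01,2,-0.86,-4.1,0,-0.01,2,-0.86,-4.1,0,-0.01,2,-0.86,-4.1,0,-0.01,2,-0.86,-4.1,0,0,2,-0.86,-4.1,0,0,2,-0.86,-4.1,0,0,2,-0.86,-4.1,0,0,2,-0.86,-4.1,0,0,2,-0.86,-4.1,0,0,2])

```text
clock: 11.0
ee_pos: [0.4694, -0.1562, 0.3322]
orientation: [-0.701, -0.086, 0.702, -0.086]
contact_force: [0.5, -0.6, -3.1]
gripper_width: 0.318
```

Request:
move_arm(motion=[-0.86,-4.1,0,0,2,-0.7,-3.3,0,0,2,-0.48,-2,0,0,2,0,-1,-2,0,2,0,0,-3,0,2,0,0,-3,0,2,0,0,-2.5,0,2,0,0,-1.5,0,2,0,0,0,0,2,0,0,0,0,2])

```text
clock: 12.0
ee_pos: [0.4501, -0.2584, 0.2132]
orientation: [-0.702, -0.087, 0.702, -0.086]
contact_force: [0.9, 0.3, -2.4]
gripper_width: 0.322
```

```bash
cat > meas.py <<'E'
from h import *
from scipy.spatial.transform import Rotation as Ro
a=np.radians(14.);E=np.array([[np.cos(a),np.sin(a)],[-np.sin(a),np.cos(a)]]);O=np.array([.55,-.229])
def local(W): 
    W=W[np.isfinite(W[...,2])];return np.c_[(W[:,:2]-O)@E.T*1000,W[:,2]*1000]
def look(tag,box=(90,120,180,150),tbox=(290,140,160,160)):
    s=bot.sense();R=Ro.from_quat(s["orientation"]).as_matrix()
    e=np.r_[(s["ee_pos"][:2]-O)@E.T*1000,s["ee_pos"][2]*1000]
    print("clock",s["clock"],"ee local",e.round(2),"yaw tool",round(np.degrees(np.arctan2(R[1,1],R[0,1]))%180-90,2),"toolx",R[:,0].round(3),"F local",(E@s["contact_force"][:2]).round(2),s["contact_force"][2].round(2),"w",round(s["gripper_width"]*94,1))
    out={}
    for n,(x,y,w,h) in(("scene",box),("top",tbox)):
        p,d=optics.capture(n);out[n]=(p,d)
        f=min(800/w,600/h);cv2.imwrite(f"pics/{tag}_{n}.png",cv2.resize(p[y:y+h,x:x+w],(int(w*f),int(h*f)),interpolation=cv2.INTER_CUBIC))
    return s,e,out
E
python3 - <<'E'
from meas import *
s,e,o=look("p1")
for n in o:
    L=local(cloud(n,o[n][1]));z=L[:,2]
    # held head: z range eye±: head top = TCP-8.3+17 ; search near ee
    near=(abs(L[:,0]-e[0])<30)&(abs(L[:,1]-e[1])<40)
    for nm,lo,hi in(("headtop",e[2]+3,e[2]+14),("head side",e[2]-40,e[2]+3),("necktop",e[2]+46,e[2]+57),("sheet",e[2]-120,e[2]-60)):
        q=L[near&(z>lo)&(z<hi)]
        if len(q)>3: print(n,nm,len(q),np.percentile(q,[2,50,98],axis=0).round(1).tolist())
E
```

```text
clock 12.0 ee local [-104.08   -4.38  213.21] yaw tool 14.04 toolx [-0.001  0.001 -1.   ] F local [0.95 0.08] -2.39 w 30.3
scene headtop 98 [[-109.4, -32.5, 216.8], [-96.1, -0.7, 221.7], [-91.9, 24.9, 226.9]]
scene head side 239 [[-110.5, -32.9, 174.0], [-96.0, -4.8, 191.3], [-91.8, 25.9, 215.0]]
scene necktop 107 [[-111.8, -30.1, 259.7], [-96.0, -4.8, 264.6], [-91.3, 22.7, 269.0]]
scene sheet 341 [[-104.8, -43.0, 95.0], [-101.1, 4.8, 127.3], [-97.2, 34.3, 152.5]]
top sheet 8 [[-103.3, 13.9, 96.9], [-103.2, 24.7, 124.1], [-103.2, 31.3, 150.0]]
```

View pics/p1_scene.png

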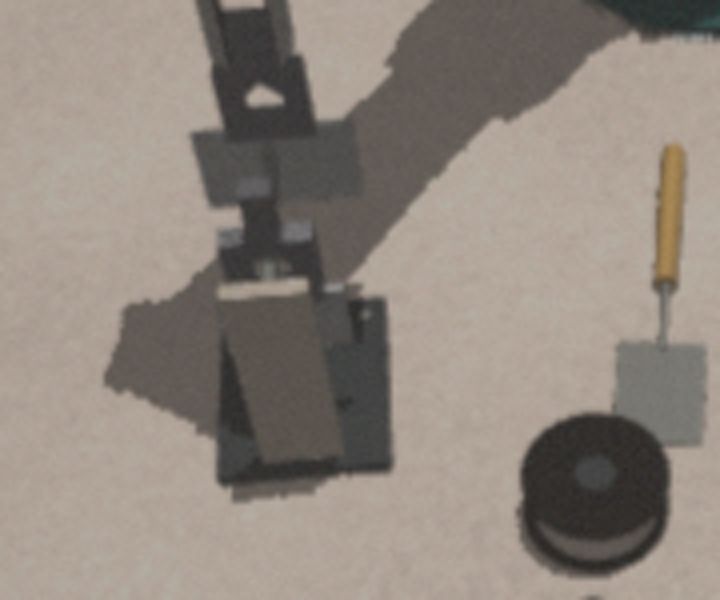

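View pics/p1_top.png

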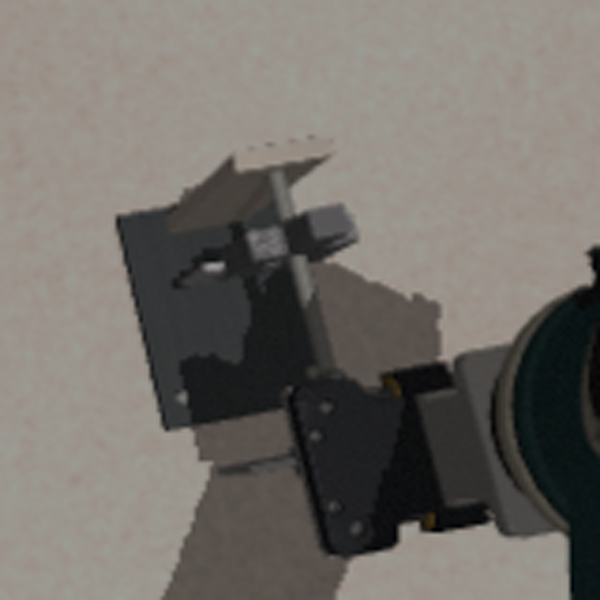

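Held plate: eye visible, head centre at local y ≈ −3.6 against the bar's −2.5 in the same camera, so I need +1.3 mm. The eye height is consistent, so I'm lowering to 17 mm above the axis.

Request:
move_arm(motion=[-0.03,0.13,-0.6,0,2,0,0,-0.8,0,2,0,0,-0.4,0,2,0,0,0,0,2,0,0,0,0,2])

```text
clock: 12.6
ee_pos: [0.45, -0.2573, 0.1953]
orientation: [-0.702, -0.086, 0.702, -0.086]
contact_force: [0.2, -0.6, -2.5]
gripper_width: 0.32
```

Run:
```python
from meas import *
s,e,o=look("p2",box=(120,110,80,80))
p,d=o["scene"]
# project expected eye & apex, tip in scene
Ei=E.T
def w(l): return np.r_[O+Ei@(np.array(l[:2])/1000),l[2]/1000]
ey=[e[0],e[1],e[2]-8.3]
for nm,l in(("apex front",[e[0]+8,e[1],ey[2]+7]),("floor front",[e[0]+8,e[1],ey[2]-27]),("headtop L",[e[0]+8,e[1]-30,ey[2]+17]),("tip",[-60,-2.4,187])):
    u=proj("scene",w(l));print(nm,u.round(1),((u-[120,110])*7.5).round(0))
```

```text
clock 12.6 ee local [-103.87   -3.25  195.3 ] yaw tool 14.03 toolx [-0.  0. -1.] F local [ 0.04 -0.65] -2.46 w 30.1
apex front [155.9 145.9] [269. 269.]
floor front [157.9 154.8] [284. 336.]
headtop L [143.9 144. ] [179. 255.]
tip [156.4 157.2] [273. 354.]
```

View pics/p2_scene.png

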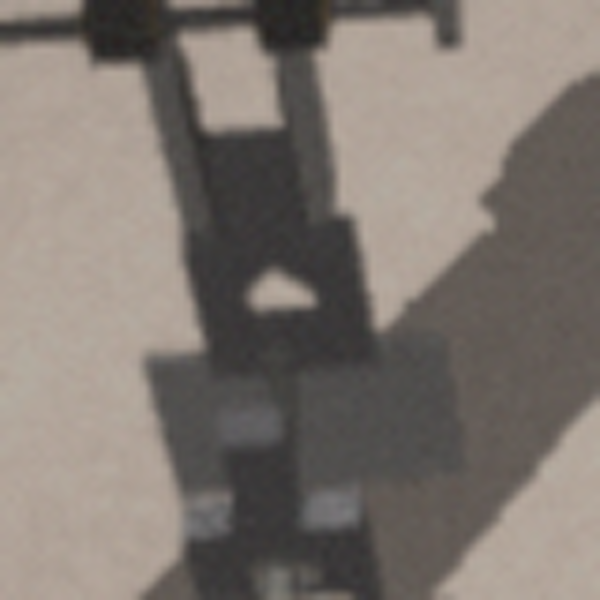

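The eye apex appears at crop (272,270), against a predicted (269,269), and the tip shows at (275,350), against a predicted (273,354). The model, scene camera and robot agree. Going forward over the tip.

Request:
move_arm(motion=[0.49,0.12,0,0,2,0.97,0.24,0,0,2,0.97,0.24,0,0,2,0.97,0.24,0,0,2,0.49,0.13,0,0,2,0,0,0,0,2])

```text
clock: 13.3
ee_pos: [0.4897, -0.247, 0.1951]
orientation: [-0.702, -0.087, 0.702, -0.086]
contact_force: [0.6, -0.3, -3.4]
gripper_width: 0.315
```

Run:
```python
from meas import *
s,e,o=look("p3",box=(120,110,80,80))
```

```text
clock 13.3 ee local [-62.92  -2.91 195.09] yaw tool 14.08 toolx [-0.     0.001 -1.   ] F local [ 0.5  -0.48] -3.39 w 29.6
```

View pics/p3_scene.png

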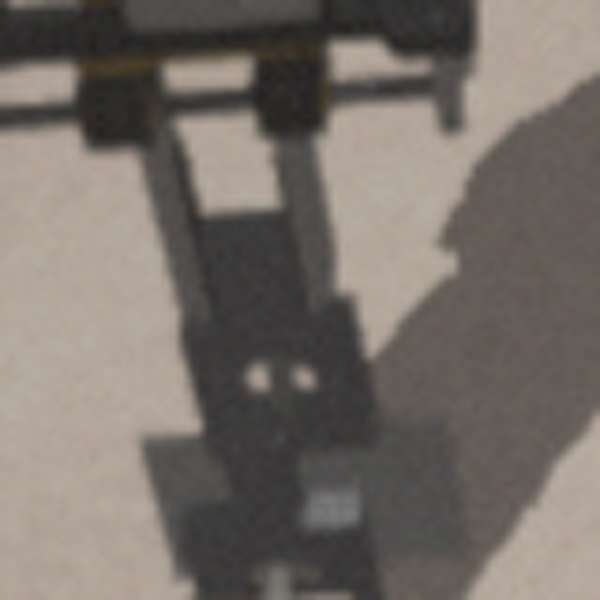

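The tip shows centred inside the eye with light on both sides and no contact. Continuing past it, then lowering almost to the seat.

Request:
move_arm(motion=[0.97,0.24,0,0,2,0.97,0.24,0,0,2,0.97,0.24,0,0,2,0.29,0.08,0,0,2,0,0,0,0,2,0,0,-0.6,0,2,0,0,-0.6,0,2,0,0,-0.3,0,2,0,0,0,0,2])

```text
clock: 14.3
ee_pos: [0.5204, -0.2396, 0.1797]
orientation: [-0.702, -0.086, 0.702, -0.086]
contact_force: [-0.9, -0.1, -2.4]
gripper_width: 0.314
```

Run:
```python
from meas import *
s,e,o=look("p4",box=(120,110,80,80))
```

```text
clock 14.3 ee local [-31.26  -3.15 179.69] yaw tool 14.01 toolx [-0.001  0.    -1.   ] F local [-0.9   0.12] -2.42 w 29.5
```

View pics/p4_scene.png

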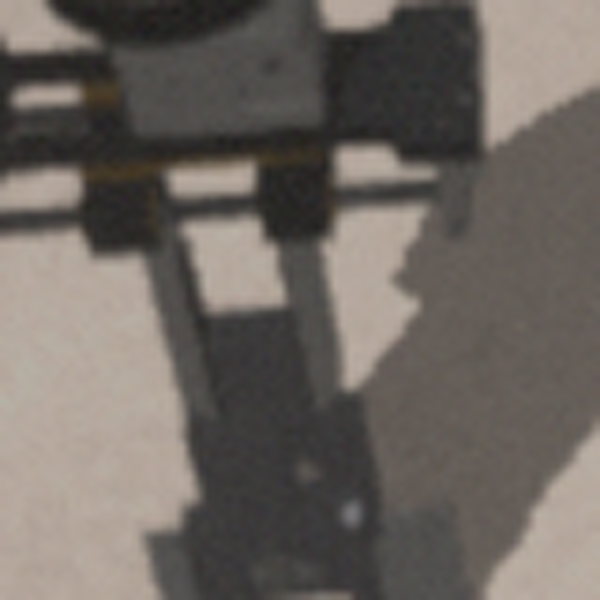

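View pics/p4_top.png

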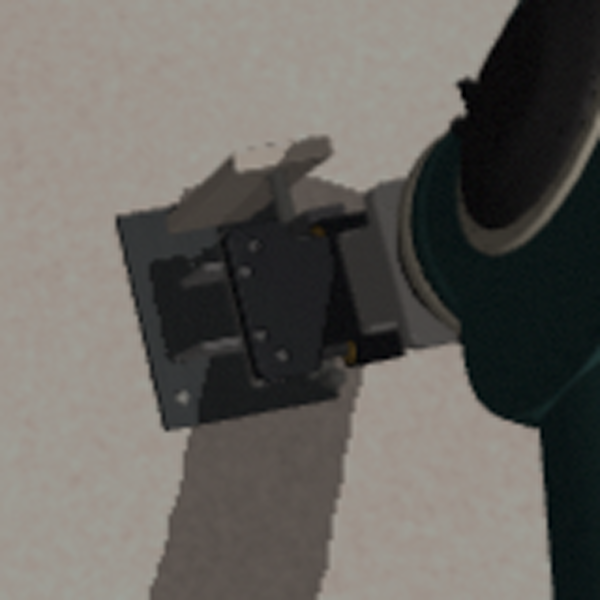

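Request:
move_arm(motion=[0.49,0.12,-0.08,0,2,0.78,0.19,0,0,2,0.58,0.15,0,0,2,0.29,0.08,0,0,2,0,0,0,0,2,0,0,0,0,2])

```text
clock: 15.0
ee_pos: [0.5422, -0.2342, 0.1794]
orientation: [-0.702, -0.086, 0.702, -0.086]
contact_force: [0.6, 0.0, -3.1]
gripper_width: 0.316
```

```bash
cat > q.py <<'E'
from meas import *
s=bot.sense();R=Ro.from_quat(s["orientation"]).as_matrix()
e=np.r_[(s["ee_pos"][:2]-O)@E.T*1000,s["ee_pos"][2]*1000]
print("clock",round(s["clock"],2),"ee local",e.round(2),"F local",(E@s["contact_force"][:2]).round(2),s["contact_force"][2].round(2),"T",s["ft_torque"].round(2),"w",round(s["gripper_width"]*94,1),"yaw",round(np.degrees(np.arctan2(R[1,1],R[0,1]))%180-90,2))
E
python3 q.py
```

```text
clock 15.0 ee local [ -8.8   -3.14 179.42] F local [ 0.57 -0.1 ] -3.13 T [ 0.02 -0.    0.04] w 29.7 yaw 14.03
```

Request:
move_arm(motion=[0.1,0.02,0,0,2,0.1,0.03,0,0,2,0.1,0.02,0,0,2,0.1,0.03,0,0,2,0.1,0.02,0,0,2])

```text
clock: 15.5
ee_pos: [0.5474, -0.233, 0.1796]
orientation: [-0.702, -0.086, 0.702, -0.086]
contact_force: [0.2, 0.4, -2.9]
gripper_width: 0.32
```

```bash
python3 q.py
```

```text
clock 15.5 ee local [ -3.52  -3.26 179.57] F local [0.27 0.4 ] -2.9 T [-0.02 -0.01 -0.04] w 30.1 yaw 14.03
```

Request:
move_arm(motion=[0.1,0.03,0,0,2,0.1,0.02,0,0,2,0.1,0.03,0,0,2])

```text
clock: 15.8
ee_pos: [0.5499, -0.2323, 0.1794]
orientation: [-0.701, -0.086, 0.702, -0.086]
contact_force: [-3.6, 0.2, 0.3]
gripper_width: 0.319
```

```bash
python3 q.py
```

```text
clock 15.8 ee local [ -0.86  -3.2  179.45] F local [-3.48  1.07] 0.33 T [-0.14  1.1  -0.02] w 30.0 yaw 14.02
```

Request:
move_arm(motion=[0.1,0.02,0,0,2,0.1,0.03,0,0,2,0.1,0.02,0,0,2])

```text
clock: 16.1
ee_pos: [0.5533, -0.2315, 0.1795]
orientation: [-0.702, -0.086, 0.702, -0.086]
contact_force: [-2.7, -0.4, -2.2]
gripper_width: 0.319
```

```bash
python3 q.py
```

```text
clock 16.1 ee local [  2.59  -3.23 179.45] F local [-2.75  0.27] -2.24 T [0.01 0.71 0.06] w 30.0 yaw 14.02
```

Request:
move_arm(motion=[0.15,0.03,0,0,2,0.15,0.04,0,0,2,0.15,0.04,0,0,2,0.15,0.03,0,0,2,0.15,0.04,0,0,2])

```text
clock: 16.6
ee_pos: [0.5609, -0.2296, 0.1795]
orientation: [-0.702, -0.086, 0.702, -0.086]
contact_force: [-2.2, 0.0, -3.1]
gripper_width: 0.319
```

```bash
python3 q.py
```

```text
clock 16.6 ee local [ 10.43  -3.27 179.47] F local [-2.1   0.55] -3.05 T [ 0.04  0.62 -0.03] w 30.0 yaw 14.03
```

Request:
move_arm(motion=[0.15,0.03,0,0,2,0.15,0.04,0,0,2,0.15,0.04,0,0,2,0.15,0.03,0,0,2,0.15,0.04,0,0,2])

```text
clock: 17.1
ee_pos: [0.5684, -0.2279, 0.1795]
orientation: [-0.702, -0.086, 0.702, -0.086]
contact_force: [-1.4, 1.4, -3.5]
gripper_width: 0.32
```

```bash
python3 q.py
python3 - <<'E'
from meas import *
s,e,o=look("p5",box=(120,120,90,80),tbox=(310,160,90,80))
E
```

```text
clock 17.1 ee local [ 18.12  -3.39 179.52] F local [-1.05  1.65] -3.48 T [0.17 0.61 0.02] w 30.0 yaw 14.02
clock 17.1 ee local [ 18.12  -3.39 179.52] yaw tool 14.02 toolx [-0.  0. -1.] F local [-1.05  1.65] -3.48 w 30.0
```

View pics/p5_scene.png

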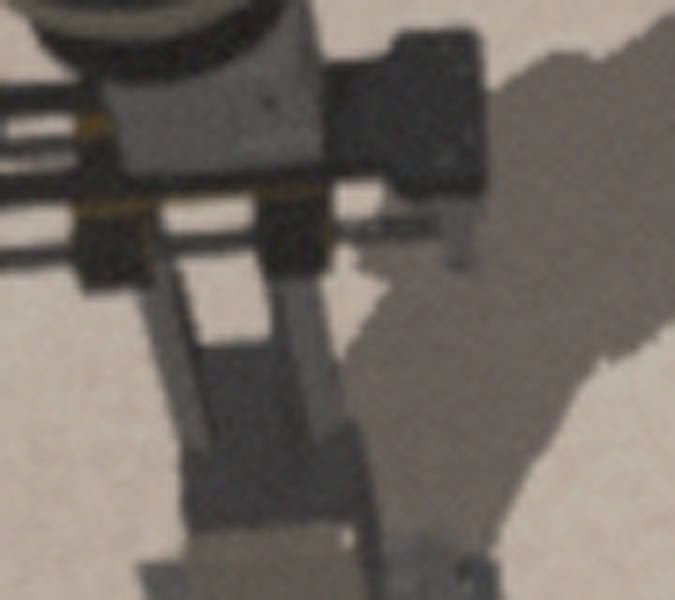

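View pics/p5_top.png

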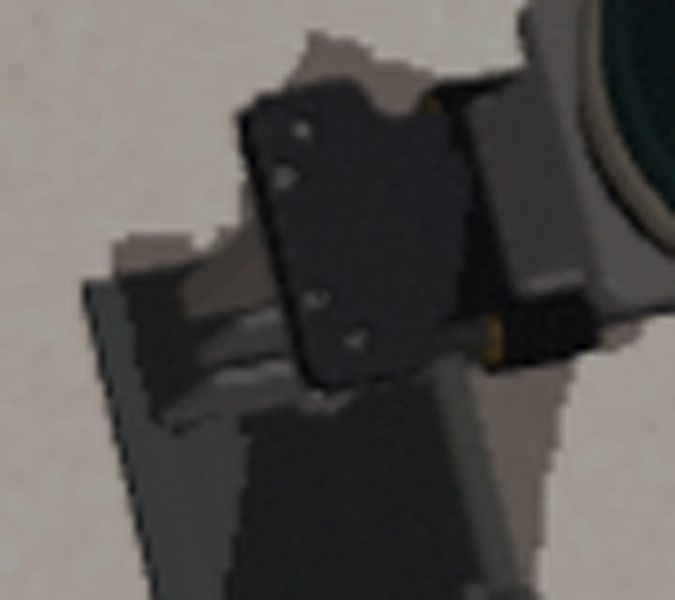

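Request:
move_arm(motion=[0.1,0.02,0,0,2,0.1,0.03,0,0,2,0.1,0.02,0,0,2,0.1,0.03,0,0,2,0.1,0.02,0,0,2])

```text
clock: 17.7
ee_pos: [0.5733, -0.2268, 0.1795]
orientation: [-0.702, -0.086, 0.702, -0.086]
contact_force: [-3.9, 0.9, -1.9]
gripper_width: 0.32
```

```bash
python3 q.py
```

```text
clock 17.7 ee local [ 23.16  -3.46 179.54] F local [-3.53  1.77] -1.91 T [0.12 0.82 0.04] w 30.0 yaw 14.03
```

Request:
move_arm(motion=[0.1,0.03,0,0,2,0.1,0.03,0,0,2,0.1,0.03,0,0,2,0.1,0.02,0,0,2])

```text
clock: 18.1
ee_pos: [0.5774, -0.2257, 0.1795]
orientation: [-0.702, -0.086, 0.702, -0.086]
contact_force: [-3.0, -0.9, -2.2]
gripper_width: 0.317
```

```bash
python3 q.py
python3 - <<'E'
from meas import *
s,e,o=look("p6",box=(120,140,80,60),tbox=(320,180,60,50))
for n in o: np.save(f"pics/p6_{n}.npy",o[n][1])
E
```

```text
clock 18.1 ee local [ 27.38  -3.4  179.55] F local [-3.1  -0.12] -2.17 T [-0.19  0.79  0.02] w 29.8 yaw 14.02
clock 18.1 ee local [ 27.38  -3.4  179.55] yaw tool 14.02 toolx [ 0. -0. -1.] F local [-3.1  -0.12] -2.17 w 29.8
```

View pics/p6_scene.png

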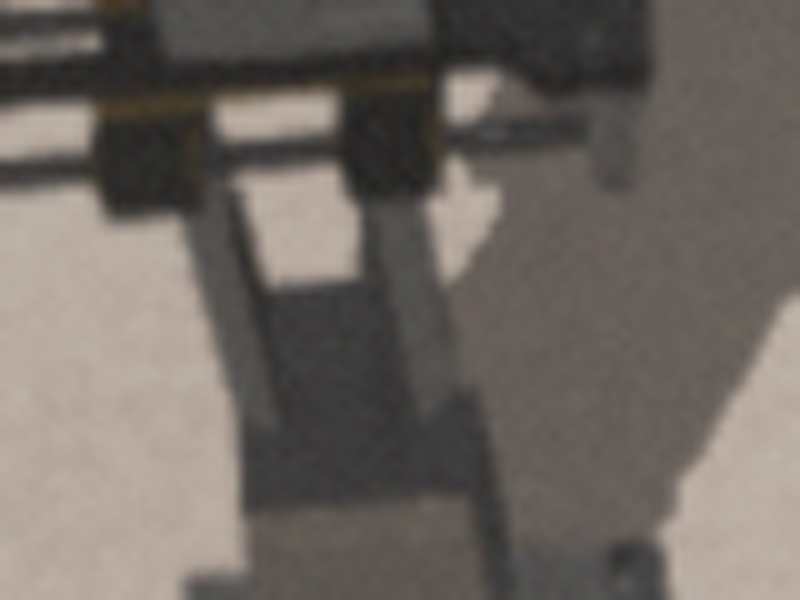

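View pics/p6_top.png

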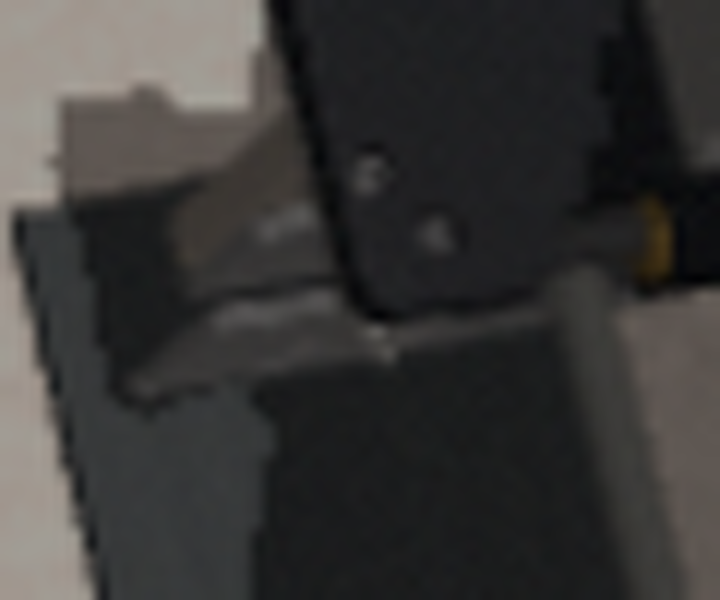

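Run:
```python
from meas import *
W=cloud("scene",np.load("pics/p6_scene.npy"))
lx=((W[...,:2]-O)@E.T*1000)
for v in range(164,198,2):
    print(v," ".join(f"{lx[v,u,0]:4.0f}/{lx[v,u,1]:3.0f}/{W[v,u,2]*1000:3.0f}" for u in range(140,174,2)))
```

```text
164   41/-26/271   38/-22/267   34/-18/262 -219/-67/  1 -217/-60/  3 -216/-54/  4 -218/-48/ -0 -217/-42/  1  -47/ -5/175   39/ 15/263   37/ 19/260   42/ 24/265 -213/-10/  1 -212/ -4/  2 -210/  3/  2 -212/  9/ -0 -207/ 16/  5
166   38/-28/260   39/-23/261   37/-19/258 -210/-66/  2 -208/-60/  3 -208/-54/  2 -208/-48/  2 -212/-42/ -4  -41/ -5/174   39/ 14/256   39/ 18/256   41/ 23/258 -200/ -9/  6 -207/ -4/ -2 -201/  3/  3 -200/  9/  3 -200/ 15/  2
168   36/-30/251   37/-25/252   39/-20/254   23/-18/236 -202/-60/  0   23/ -9/235   19/ -5/230   22/  0/233   25/  6/235   37/ 12/247   39/ 17/249   38/ 22/247 -196/-10/  1 -191/ -3/  5 -192/  3/  4 -193/  9/  1 -191/ 15/  3
170   37/-31/246   39/-26/247   39/-21/246   28/-19/235   27/-14/233   29/ -9/235   29/ -4/234   27/  0/231   29/  5/233   30/ 10/233   38/ 16/241   39/ 21/241   26/ 24/227 -187/ -4/ -0 -186/  2/  0 -192/  8/ -7 -183/ 15/  2
172 -186/-84/  2   37/-27/238   37/-23/238   37/-18/237   31/-14/230   33/ -9/232   34/ -4/232   36/  1/233   35/  5/232   36/ 10/232   39/ 15/235   39/ 20/234   32/ 24/227 -176/ -3/  3 -179/  2/ -1 -
[... 2024 characters left out ...]
-101/  9/  2 -102/ 14/  0
192 -107/-82/ -2 -105/-75/ -1   60/-30/190   58/-26/188   59/-21/189   60/-16/188   65/-10/194   62/ -6/190   64/ -1/192   64/  4/191   65/  9/191   66/ 14/192   65/ 19/191   66/ 24/191   51/ 26/172   24/ 27/140  -95/ 14/  0
194  -98/-81/ -0  -98/-75/ -1   65/-30/189   66/-25/190   68/-20/191   69/-15/191   69/-10/191   70/ -5/191   66/ -2/186   70/  4/190   69/  9/188   69/ 13/188   70/ 18/188   70/ 23/187   53/ 25/167   38/ 28/148  -87/ 14/  0
196  -89/-80/  1  -90/-75/ -1  -88/-69/  0   68/-26/184   70/-21/186   70/-16/185   69/-12/183   69/ -7/183   69/ -2/182   68/  3/181   65/  7/177   69/ 12/180   69/ 17/180   68/ 22/177   64/ 26/173   44/ 28/148   32/ 31/133
```

Request:
move_arm(motion=[0.1,0.02,0,0,2,0.1,0.03,0,0,2,0.1,0.02,0,0,2])

```text
clock: 18.5
ee_pos: [0.5804, -0.2249, 0.1796]
orientation: [-0.702, -0.086, 0.702, -0.086]
contact_force: [-3.7, -0.8, -1.4]
gripper_width: 0.318
```

```bash
python3 q.py
```

```text
clock 18.5 ee local [ 30.45  -3.41 179.55] F local [-3.84  0.09] -1.38 T [-0.18  0.85 -0.01] w 29.9 yaw 14.03
```

Request:
move_arm(motion=[0.05,0.01,0,0,2,0.03,0.01,0,0,2])

```text
clock: 18.7
ee_pos: [0.5811, -0.2248, 0.1795]
orientation: [-0.702, -0.086, 0.702, -0.086]
contact_force: [-3.2, -0.8, -0.7]
gripper_width: 0.315
```

```bash
python3 q.py
```

```text
clock 18.7 ee local [ 31.21  -3.4  179.54] F local [-3.33 -0.01] -0.7 T [-0.29  0.94  0.02] w 29.6 yaw 14.02
```

Request:
move_arm(motion=[0.04,0.01,0,0,2,0,0,0,0,2])

```text
clock: 18.9
ee_pos: [0.5815, -0.2246, 0.1795]
orientation: [-0.702, -0.086, 0.702, -0.086]
contact_force: [-3.0, -0.1, -1.5]
gripper_width: 0.318
```

Request:
move_arm(motion=[0.03,0.01,0,0,2,0,0,0,0,2])

```text
clock: 19.1
ee_pos: [0.5818, -0.2245, 0.1795]
orientation: [-0.702, -0.086, 0.702, -0.086]
contact_force: [-3.5, -0.3, -1.6]
gripper_width: 0.319
```

```bash
python3 q.py
```

```text
clock 19.1 ee local [ 31.92  -3.37 179.51] F local [-3.46  0.51] -1.57 T [-0.29  0.81 -0.  ] w 30.0 yaw 14.02
```

Request:
move_arm(motion=[0.03,0.01,0,0,2,0,0,0,0,2])

```text
clock: 19.3
ee_pos: [0.582, -0.2245, 0.1795]
orientation: [-0.702, -0.086, 0.702, -0.086]
contact_force: [-4.7, -2.1, -0.6]
gripper_width: 0.316
```

Request:
move_arm(motion=[0.03,0.01,0,0,2,0,0,0,0,2])

```text
clock: 19.5
ee_pos: [0.5821, -0.2245, 0.1796]
orientation: [-0.702, -0.086, 0.702, -0.086]
contact_force: [-5.6, -2.6, 0.4]
gripper_width: 0.316
```

Request:
move_arm(motion=[0.03,0,0,0,2,0,0,0,0,2])

```text
clock: 19.7
ee_pos: [0.5821, -0.2245, 0.1795]
orientation: [-0.701, -0.086, 0.702, -0.086]
contact_force: [-8.5, -1.8, 1.8]
gripper_width: 0.315
```

```bash
python3 q.py
```

```text
clock 19.7 ee local [ 32.2   -3.4  179.49] F local [-8.68  0.31] 1.79 T [-0.41  2.08  0.06] w 29.7 yaw 14.01
```

Run:
```python
from meas import *
s,e,o=look("p7",box=(120,140,80,60),tbox=(320,180,60,50))
W=cloud("scene",o["scene"][1]);np.save("pics/p7_scene.npy",o["scene"][1])
lx=((W[...,:2]-O)@E.T*1000);z=W[...,2]*1000
m=(lx[...,0]>40)&(lx[...,0]<65)
k=m&(abs(lx[...,1]+2.5)<6)&(z>200)&(z<222);print("hung neck +x face med",np.median(lx[k][:,0]),k.sum(),np.std(lx[k][:,0]))
k=(abs(lx[...,1]+2.5)<27)&(z>150)&(z<183)&(lx[...,0]>62)&(lx[...,0]<75);print("bp back face",np.median(lx[k][:,0]),k.sum())
k=(abs(lx[...,1]+2.5)<22)&(abs(lx[...,1]+2.5)>13)&(z>180)&(z<197)
for a0,b0 in((30,75),):
    kk=k&(lx[...,0]>a0)&(lx[...,0]<b0);h=np.histogram(lx[kk][:,0],np.arange(30,76,2));print(h[0])
    for i in range(30,75,2):
        j=kk&(lx[...,0]>=i)&(lx[...,0]<i+2)
        if j.sum():print(i,j.sum(),np.median(z[j]).round(1),end="; ")
for f in ("p6",):
    W=cloud("scene",np.load(f"pics/{f}_scene.npy"));lx=((W[...,:2]-O)@E.T*1000);z=W[...,2]*1000
    k=(lx[...,0]>40)&(lx[...,0]<65)&(abs(lx[...,1]+2.5)<6)&(z>200)&(z<222);print("\np6 hung face",np.median(lx[k][:,0]),k.sum())
    k=(abs(lx[...,1]+2.5)<27)&(z>150)&(z<183)&(lx[...,0]>62)&(lx[...,0]<75);print("p6 bp back face",np.median(lx[k][:,0]),k.sum())
```

```text
clock 19.7 ee local [ 32.2   -3.4  179.49] yaw tool 14.01 toolx [-0.001 -0.    -1.   ] F local [-8.68  0.31] 1.79 w 29.7
hung neck +x face med 56.2706939389702 31 1.2412648463288676
bp back face 68.5706091434621 185
[ 0  1  1  3  5  6  8  6  4  4  3  3  2  3  4  4  4  5 10 12  5  0]
32 1 187.4; 34 1 187.5; 36 3 190.6; 38 5 188.1; 40 6 189.1; 42 8 187.4; 44 6 187.5; 46 4 185.1; 48 4 186.9; 50 3 189.1; 52 3 188.9; 54 2 189.6; 56 3 189.4; 58 4 191.2; 60 4 189.8; 62 4 191.9; 64 5 189.3; 66 10 189.6; 68 12 185.2; 70 5 190.3; 
p6 hung face 52.18186214885535 27
p6 bp back face 68.88664042054566 178
```

View pics/p7_scene.png

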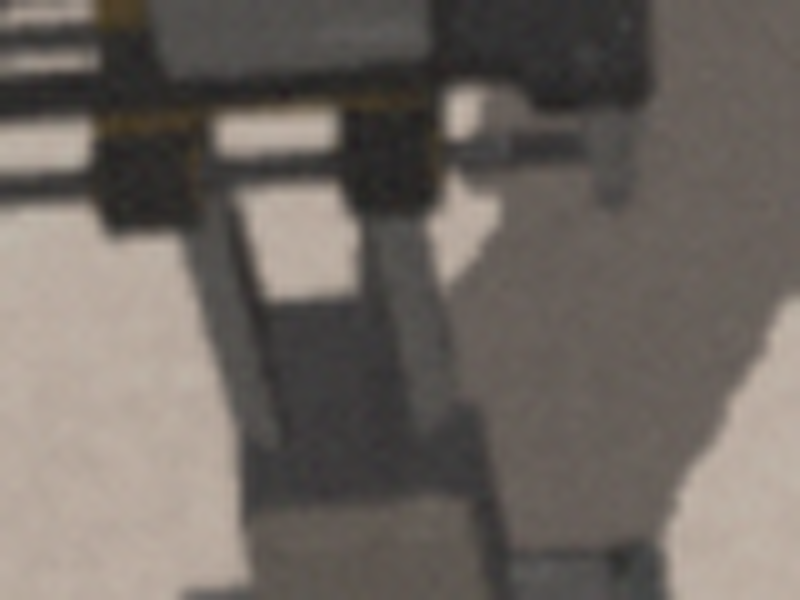

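View pics/p7_top.png

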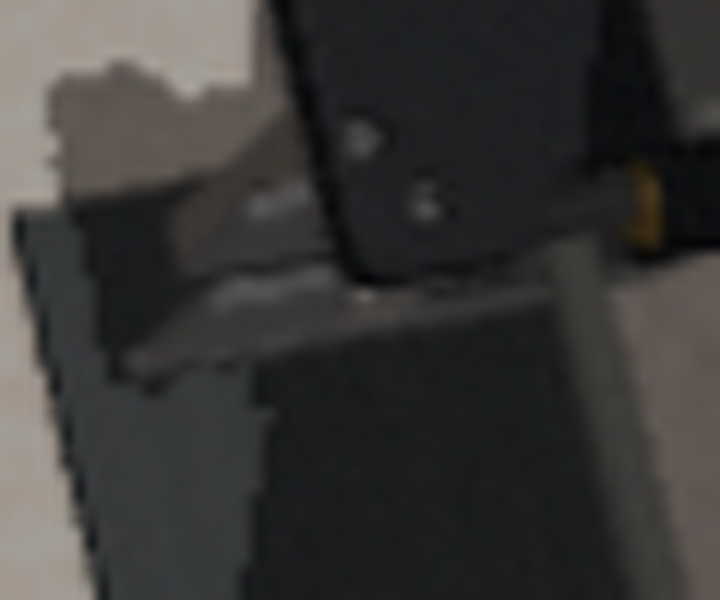

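The push builds to 8.7 N while the TCP stays put. Scene depth puts the hung head's rear face at 56.3 and the back plate front at about 57 ±1, consistent with home. One slight extra step will tell home from binding, then I'll hold.

Request:
move_arm(motion=[0.02,0,0,0,2,0,0,0,0,2])

```text
clock: 20.0
ee_pos: [0.5821, -0.2245, 0.1795]
orientation: [-0.701, -0.086, 0.702, -0.086]
contact_force: [-9.6, -1.7, 2.4]
gripper_width: 0.317
```

```bash
python3 q.py
```

```text
clock 20.0 ee local [ 32.23  -3.43 179.48] F local [-9.73  0.7 ] 2.42 T [-0.28  2.4   0.08] w 29.8 yaw 14.01
```

Request:
move_arm(motion=[0.02,0.01,0,0,2,0,0,0,0,2,0,0,0,0,2])

```text
clock: 20.3
ee_pos: [0.5821, -0.2245, 0.1795]
orientation: [-0.701, -0.086, 0.703, -0.086]
contact_force: [-10.7, -0.9, 3.4]
gripper_width: 0.316
```

```bash
python3 q.py;  python3 - <<'E'
from meas import *
F=[]
for i in range(3):
    W=cloud("scene",optics.capture("scene")[1]);s=bot.sense()
    lx=((W[...,:2]-O)@E.T*1000);z=W[...,2]*1000
    k=(lx[...,0]>40)&(lx[...,0]<65)&(abs(lx[...,1]+2.5)<6)&(z>200)&(z<222);f1=np.median(lx[k][:,0])
    k=(abs(lx[...,1]+2.5)<27)&(z>150)&(z<183)&(lx[...,0]>62)&(lx[...,0]<75);f2=np.median(lx[k][:,0])
    print(round(f1,2),round(f2,2),round(f2-f1,2),(E@s["contact_force"][:2]).round(2))
E
python3 q.py
```

```text
clock 20.3 ee local [ 32.24  -3.43 179.5 ] F local [-10.59   1.73] 3.41 T [-0.35  2.85  0.09] w 29.8 yaw 14.0
56.65 68.82 12.16 [-11.22   0.96]
57.33 68.39 11.07 [-10.3    0.92]
56.66 68.61 11.95 [-11.54   1.07]
clock 20.45 ee local [ 32.24  -3.44 179.49] F local [-11.54   1.07] 3.78 T [-0.31  2.75  0.09] w 29.7 yaw 14.0
```

Extra push (11 N) gave no motion, and the gap from hung face to back-plate rear is 11.7 mm (3 frames) against the plate's 11.3–12 mm thickness, so it is home. Easing to about 8–9 N and holding.

Request:
move_arm(motion=[-0.04,-0.01,0,0,2,0,0,0,0,2,0,0,0,0,2])

```text
clock: 20.75
ee_pos: [0.5821, -0.2245, 0.1795]
orientation: [-0.701, -0.086, 0.702, -0.086]
contact_force: [-8.3, -1.6, 1.5]
gripper_width: 0.316
```

```bash
python3 q.py
```

```text
clock 20.75 ee local [ 32.21  -3.43 179.47] F local [-8.41  0.45] 1.55 T [-0.36  2.08  0.03] w 29.7 yaw 14.01
```

Request:
move_arm(motion=[0,0,0,0,2,0,0,0,0,2,0,0,0,0,2,0,0,0,0,2])

```text
clock: 21.15
ee_pos: [0.5821, -0.2245, 0.1795]
orientation: [-0.701, -0.086, 0.702, -0.086]
contact_force: [-8.1, -1.6, 2.2]
gripper_width: 0.317
```

```bash
python3 q.py
```

```text
clock 21.15 ee local [ 32.19  -3.42 179.46] F local [-8.27  0.45] 2.17 T [-0.39  2.02  0.08] w 29.8 yaw 14.01
```

Request:
move_arm(motion=[-0.05,-0.01,0,0,2,-0.03,-0.01,0,0,2,0,0,0,0,2])

```text
clock: 21.45
ee_pos: [0.582, -0.2245, 0.1795]
orientation: [0.702, 0.086, -0.702, 0.086]
contact_force: [-1.6, -1.7, -2.5]
gripper_width: 0.318
```

```bash
python3 q.py
```

```text
clock 21.45 ee local [ 32.11  -3.4  179.48] F local [-1.99 -1.3 ] -2.55 T [-0.46  0.58  0.06] w 29.9 yaw 14.02
```

Request:
move_arm(motion=[0,0,-0.06,0,2,0,0,0,0,2])

```text
clock: 21.65
ee_pos: [0.582, -0.2244, 0.1789]
orientation: [0.702, 0.086, -0.702, 0.086]
contact_force: [-1.9, -1.2, -1.7]
gripper_width: 0.319
```

```bash
python3 q.py
```

```text
clock 21.65 ee local [ 32.11  -3.29 178.89] F local [-2.18 -0.73] -1.7 T [-0.34  0.62  0.02] w 30.0 yaw 14.03
```

Request:
move_arm(motion=[0,0,-0.05,0,2,0,0,0,0,2])

```text
clock: 21.85
ee_pos: [0.582, -0.2244, 0.1787]
orientation: [0.702, 0.086, -0.702, 0.086]
contact_force: [-3.6, 0.2, 2.2]
gripper_width: 0.318
```

```bash
python3 q.py
```

```text
clock 21.85 ee local [ 32.15  -3.28 178.67] F local [-3.42  1.1 ] 2.21 T [-0.09  1.11  0.07] w 29.8 yaw 14.03
```

Seated on the bar, since Fz flipped from −2.5 to +2.2. Letting go.

Request:
move_arm(motion=[0,0,0.03,0,3.2,0,0,0,0,3.6,0,0,0,0,4.5,0,0,0,0,6,0,0,0,0,6,0,0,0,0,6,0,0,0,0,6,0,0,0,0,6])

```text
clock: 22.65
ee_pos: [0.5819, -0.2245, 0.1787]
orientation: [-0.702, -0.086, 0.702, -0.086]
contact_force: [0.0, -1.1, -0.3]
gripper_width: 0.635
```

```bash
python3 q.py
python3 - <<'E'
from meas import *
s,e,o=look("r1",box=(120,140,80,60),tbox=(310,160,80,70))
E
```

```text
clock 22.65 ee local [ 32.04  -3.37 178.74] F local [-0.23 -1.03] -0.32 T [-0.01  0.05  0.05] w 59.7 yaw 14.03
clock 22.65 ee local [ 32.04  -3.37 178.74] yaw tool 14.03 toolx [-0.  0. -1.] F local [-0.23 -1.03] -0.32 w 59.7
```

View pics/r1_scene.png

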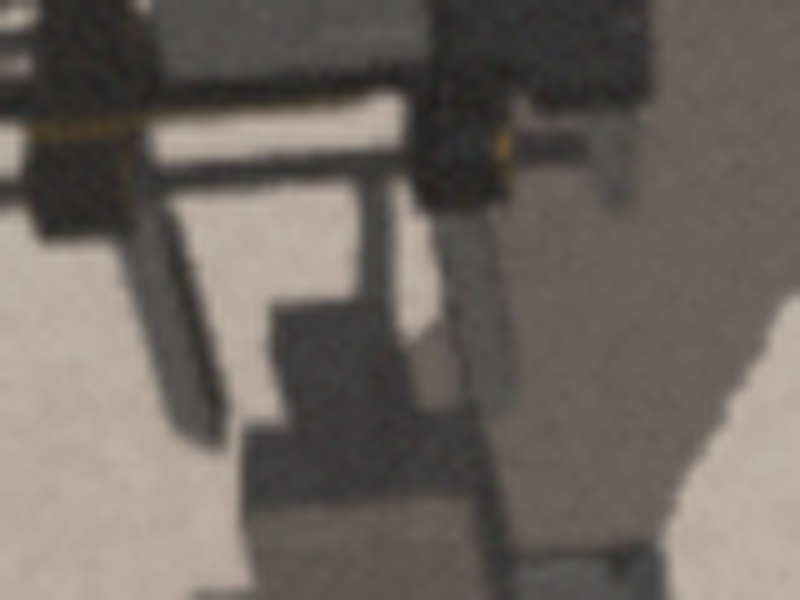

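Released; both necks stand together. Moving straight up and away to check.

Request:
move_arm(motion=[0,0,0.5,0,6,0,0,1.5,0,6,0,0,3,0,6,0,0,4,0,6,0,0,3,0,6,-3,2,0,0,6,-4,3,0,0,6,-4,3,0,0,6,-4,3,0,0,6,0,0,0,0,6])

```text
clock: 23.75
ee_pos: [0.4289, -0.1115, 0.3007]
orientation: [0.702, 0.086, -0.701, 0.088]
contact_force: [0.5, -0.8, 0.2]
gripper_width: 0.639
```

```bash
python3 q.py
python3 - <<'E'
from meas import *
s,e,o=look("r2",box=(120,140,80,100),tbox=(310,160,90,80))
for n in o:
    np.save(f"pics/r2_{n}.npy",o[n][1])
    L=local(cloud(n,o[n][1]));z=L[:,2]
    c=(abs(L[:,0]-40)<45)&(abs(L[:,1]+3)<45)
    for nm,lo,hi in(("necks",224,236),("headtops/bp",183,194)):
        q=L[c&(z>lo)&(z<hi)]
        if len(q)>3: print(n,nm,len(q),np.percentile(q,[2,50,98],axis=0).round(1).tolist())
    # neck: work outside +-10.5 y
    q=L[c&(z>224)&(z<236)&(abs(L[:,1]+3)>11.5)];print(" work neck wings",len(q),np.percentile(q,[2,50,98],axis=0).round(1).tolist() if len(q)>2 else "")
    q=L[c&(z>226)&(z<236)&(abs(L[:,1]+3)<9)];print(" center profile",np.histogram(q[:,0],np.arange(14,66,2))[0],)
    q=L[c&(z>183)&(z<193)&(abs(L[:,1]+3)<26)&(abs(L[:,1]+3)>15)];print(" shoulder profile",np.histogram(q[:,0],np.arange(14,76,2))[0],[round(np.median(q[(q[:,0]>=i)&(q[:,0]<i+2),2]),1) if ((q[:,0]>=i)&(q[:,0]<i+2)).any() else None for i in range(14,76,2)])
E
```

```text
clock 23.75 ee local [-89.11 143.33 300.65] F local [ 0.3 -0.9] 0.2 T [ 0.01 -0.03  0.02] w 60.1 yaw 14.19
clock 23.75 ee local [-89.11 143.33 300.65] yaw tool 14.19 toolx [ 0.002 -0.003 -1.   ] F local [ 0.3 -0.9] 0.2 w 60.1
scene necks 130 [[25.2, -16.7, 225.0], [40.6, -2.3, 229.9], [57.8, 11.8, 232.6]]
scene headtops/bp 274 [[26.6, -31.2, 183.3], [56.6, 1.4, 188.4], [71.1, 27.6, 193.0]]
 work neck wings 21 [[28.0, -17.2, 225.0], [35.6, 9.6, 229.9], [42.6, 12.1, 232.3]]
 center profile [0 0 0 0 1 1 5 6 3 4 8 3 4 3 4 8 2 8 3 6 5 7 1 0 0]
 shoulder profile [ 0  0  0  0  1  2  6  5  5  4  7  3  6  7  5  7  2  6  9  3  2  4  3  7
  3  6  8 13  5  0] [None, None, None, None, np.float64(185.1), np.float64(186.3), np.float64(187.4), np.float64(187.9), np.float64(187.4), np.float64(188.3), np.float64(186.5), np.float64(188.1), np.float64(187.4), np.float64(187.1), np.float64(186.7), np.float64(187.9), np.float64(188.0), np.float64(187.6), np.float64(187.0), np.float64(188.4), np.float64(189.4), np.float64(189.5), np.float64(192.2), np.float64(190.4), np.float64(190.9), np.float64(190.5), np.float64(189.8), np.float64(188.7), np.float64(187.9), None, None]
 work neck wings 0 
 center profile [0 0 0 0 0 0 0 0 0 0 0 0 0 0 0 0 0 0 0 0 0 0 0 0 0]
 shoulder profile [0 0 0 0 0 0 0 0 0 0 0 0 0 0 0 0 0 0 0 0 0 0 0 0 0 0 0 0 0 0] [None, None, None, None, None, None, None, None, None, None, None, None, None, None, None, None, None, None, None, None, None, None, None, None, None, None, None, None, None, None, None]
```

View pics/r2_scene.png

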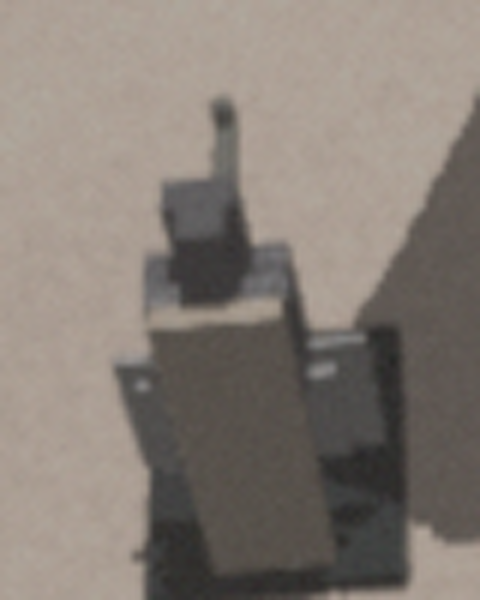

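View pics/r2_top.png

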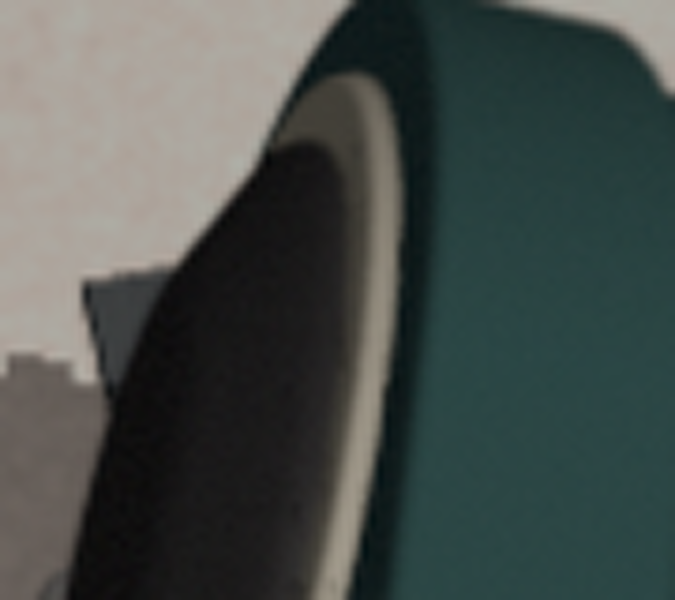

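The pair looks tight: the necks span 32.6 mm in x and the head tops are continuous up to the back plate. The arm blocks the top camera, so I'll clear it for a second view.

Request:
move_arm(motion=[0,4,0,0,6,0,4.5,0,0,6,0,4.5,0,0,6,0,4.5,0,0,6,0,4.5,0,0,6,0,4,0,0,6,0,0,0,0,6,0,0,0,0,6])

```text
clock: 24.65
ee_pos: [0.4327, 0.1459, 0.299]
orientation: [-0.702, -0.087, 0.702, -0.086]
contact_force: [0.3, -0.9, 0.2]
gripper_width: 0.638
```

```bash
python3 q.py
python3 - <<'E'
from meas import *
s,e,o=look("r3",box=(0,0,512,384),tbox=(310,155,90,80))
cv2.imwrite("pics/r3_topfull.png",o["top"][0])
n="top";np.save("pics/r3_top.npy",o[n][1])
L=local(cloud(n,o[n][1]));z=L[:,2];c=(abs(L[:,0]-40)<45)&(abs(L[:,1]+3)<45)
q=L[c&(z>225)&(z<235)];print("necks",len(q),np.percentile(q,[2,50,98],axis=0).round(1).tolist())
for y0 in(-20,18,22):
    q=L[c&(z>182)&(z<194)&(abs(L[:,1]-y0)<3)];print("shoulder y",y0,[(i,len(k),round(np.median(k[:,2]),1)) for i in range(10,70,3) for k in [q[(q[:,0]>=i)&(q[:,0]<i+3)]] if len(k)])
q=L[c&(z>186)&(z<194)&(L[:,0]>45)];print("bp x",np.percentile(q[:,0],[2,98]))
E
```

```text
clock 24.65 ee local [-23.09 392.14 298.95] F local [ 0.08 -0.92] 0.17 T [-0.04 -0.01  0.  ] w 59.9 yaw 14.09
clock 24.65 ee local [-23.09 392.14 298.95] yaw tool 14.09 toolx [-0.001  0.001 -1.   ] F local [ 0.08 -0.92] 0.17 w 59.9
necks 221 [[22.1, -18.0, 226.5], [35.1, -3.2, 229.6], [53.1, 10.4, 231.9]]
shoulder y -20 [(19, 1, np.float64(185.2)), (61, 2, np.float64(191.8)), (64, 1, np.float64(188.4))]
shoulder y 18 [(19, 1, np.float64(187.9)), (22, 4, np.float64(186.1)), (25, 4, np.float64(186.4)), (28, 5, np.float64(186.0)), (31, 4, np.float64(186.1)), (34, 5, np.float64(188.0)), (37, 4, np.float64(186.6)), (40, 3, np.float64(186.7)), (43, 5, np.float64(187.0)), (46, 4, np.float64(185.7)), (49, 4, np.float64(187.3)), (52, 4, np.float64(188.5)), (55, 3, np.float64(188.2)), (58, 5, np.float64(189.3)), (61, 4, np.float64(189.3)), (64, 3, np.float64(189.6))]
shoulder y 22 [(19, 1, np.float64(187.9)), (22, 3, np.float64(188.0)), (25, 5, np.float64(186.5)), (28, 3, np.float64(186.7)), (31, 4, np.float64(187.3)), (34, 4, np.float64(186.0)), (37, 4, np.float64(186.1)), (40, 4, np.float64(186.4)), (43, 4, np.float64(187.9)), (46, 4, np.float64(187.3)), (49, 3, np.float64(185.8)), (52, 5, np.float64(188.0)), (55, 5, np.float64(187.8)), (58, 4, np.float64(188.7)), (61, 7, np.float64(188.4)), (64, 4, np.float64(189.9))]
bp x [46.06468368 65.92751749]
```

View pics/r3_top.png

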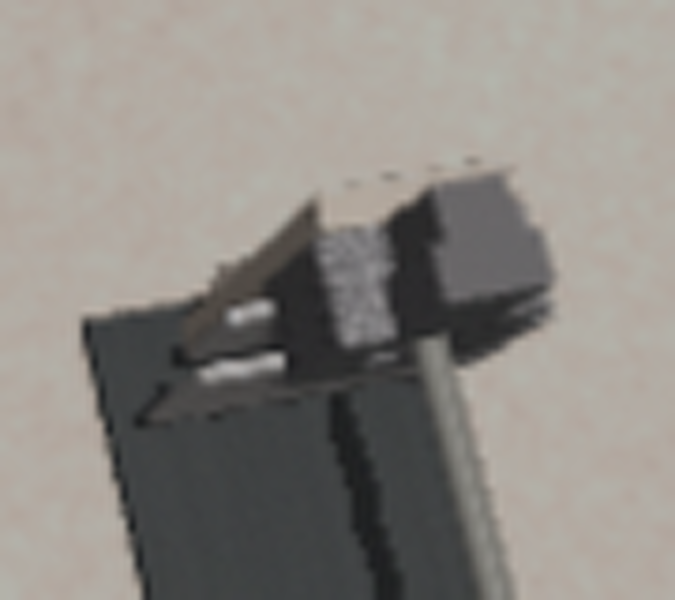

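View pics/r3_scene.png

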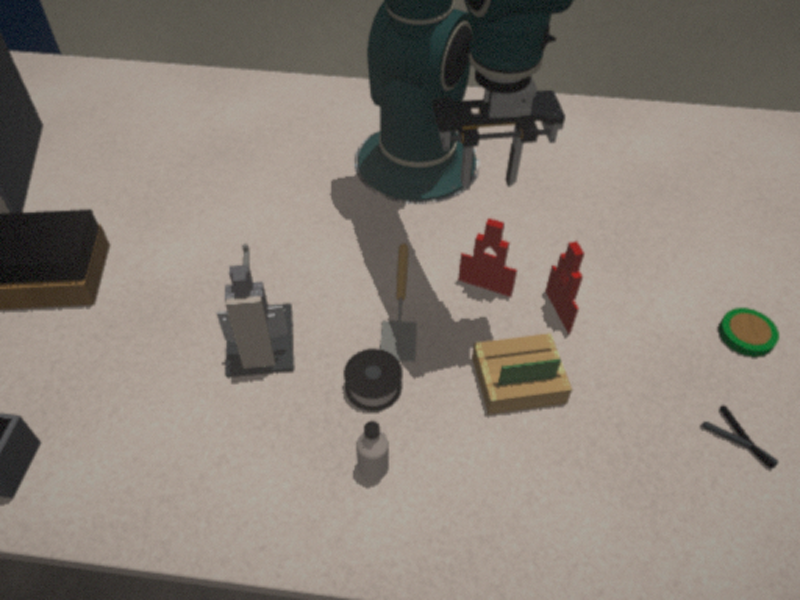

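Both cameras agree on the result. In the top view the necks run from 22.1 to 53.1 mm, with the back plate front at 54.0, which is exactly two 16 mm heads flush. Nothing else has moved. Handing in.

```bash
python3 -c "
from bench import bot,job
print(job.finish_job(), bot.sense()['clock'])"
```

```text
the job is handed in; nothing more can be done
the job is handed in; nothing more can be done
```

The grey plate now hangs on the hook, and the pair is packed flush against the white back plate. I let go, moved the arm clear and handed the job in at about 24.8 s.

- **Push:** The first plate slid back with about 2–4 N of drag. It then stopped rigidly; I pressed briefly to about 11.5 N to rule out binding, then held about 8.3 N for roughly 0.6 s. The highest reading was 11.5 N. I read the force only between moves, so a brief peak in between could have gone unseen.
- **Packed tight:** After release, the top camera put the two heads at 22.1 to 53.1 mm along the bar, with the back plate at 54.0 mm. That matches two 16 mm heads with no gap. The scene camera shows the necks spanning 32.6 mm and the head tops continuous up to the back plate.
- **Rest of the scene:** Comparing the pictures by eye, the glass, spool, bottle, scraper and red look-alikes have not moved.

Three things disagreed along the way:
- **Finger length:** The fingertips are about 40 mm shorter than stated, so my first close only nipped the top of the neck. I reopened, went 3 cm lower and gripped properly.
- **Camera offset:** The two cameras differ by about 4 mm along the bar. I relied on distances measured within one camera.
- **Back plate thickness:** It measured between 11.3 and 12 mm, so the camera check of the final gap is good to about 1 mm. The rigid stop and the flush measurements back it up.

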